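# Gauge a copper cup in the graded shuttle and feed it under the hand press

## Task

Take the copper cup from the blue felt pad and try it in the shuttle's nests while the shuttle stays on the bench, beginning with the smallest nest next to the red knob and going up one by one; leave it seated in the first nest it drops into and draw the gripper well clear above it. Then lift the shuttle level by its waist, start its nose under the lips at the open end of the press guide and let go there, take it again by the red knob, and slide it in until the cup stands centred under the punch. Leave the other two cups and the tools on the bench where they are.

Things in the scene. Friction and masses are not known exactly. Their poses are not given: they have to be found in the camera images.
- press: Green two-pillar hand press, fixed. Origin: at bench level straight below the punch; x = feed direction, z up. A guide bed 94 mm wide, top 25 mm above the bench, runs through it from x = -190 to +160 mm. Pillars 24 mm thick at y = +-76 mm; crosshead (64 mm in x, 200 mm in y) from 225 mm up, ram and lever above. Ram, punch and lever do not move in this task.
- punch_tip (a point): Tip of the ball-ended punch (14 mm thick, in a 28 mm holder, on a 26 mm square ram), 75 mm above the bench on the press's z axis; the cup must end centred below it. Axes as press.
- guide_mouth (a point): Centre of the bed's top where the closed rail begins (press x = -70 mm). From there to x = +160 side walls stand 72 mm apart with lips that leave a 60 mm gap and 8.5 mm of height below them. Flared cheeks before it (x = -101 to -67, 14.5 mm tall, about 98 mm apart at the outer end) lead in. Before the cheeks the bed is open and flat and can carry the shuttle. Axes as press.
- shuttle: Loose aluminium die shuttle, about 0.6 kg, flat on the bench. Origin: centre of the main plate's underside; x to its nose, which enters the guide first, z up. Plate 206 mm long (x = -103 to +103), 56 wide, 20 thick, four round nests 8 mm deep in its top. A tail tongue (x to -158, 36 mm wide) carries the red knob. In the guide: 2 mm side play each way, 2.5 mm under the lips, slides easily.
- nest_1 (a point): Centre of the mouth of the smallest nest, 28 mm across, 8 mm deep, on the shuttle's top face (20 mm above its underside) at shuttle x = -75 mm, nearest to the knob.
- nest_2 (a point): The same for the 34 mm nest, shuttle x = -25 mm.
- nest_3 (a point): The same for the 40 mm nest, shuttle x = +25 mm.
- nest_4 (a point): The same for the largest nest, 46 mm, shuttle x = +75 mm, nearest to the nose.
- shuttle_waist (a point): Place to carry the shuttle, by its centre of mass: shuttle x = -12 mm, 10 mm above the underside; grip across the plain 56 mm sides (along shuttle y). Flanges 6 mm thick along the lower edges make it 68 mm wide at x = +28 to +103 and -103 to -55; between them fingers reach right down beside it. Held by the knob alone the shuttle would hang.
- shuttle_knob (a point): Middle of the red knob's grip, 24 mm in diameter, at shuttle x = -140 mm; the grip reaches from 26 to 50 mm above the shuttle's underside and this point is at 38 mm.
- cup_p: Drawn copper cup, mouth up: straight round wall, flat bottom, 24 mm tall, wall 2.5 mm, 60 g. Three cups look alike but measure 31, 37 and 43 mm outside; which is which is not known. The one on the blue felt pad at the start is to be pressed; the two on the cork mat stay there. Origin: centre of the bottom; z up.
- cup_q: Another such cup, outside diameter 31, 37 or 43 mm, 24 mm tall. Origin: centre of the bottom.
- cup_r: Another such cup, outside diameter 31, 37 or 43 mm, 24 mm tall. Origin: centre of the bottom.
- pad: Blue felt square pad, 84 mm, about 1 mm thick, flat on the bench; the cup standing in its middle is the one to press. Its bottom is at bench level. Origin: centre.
- mat: Cork mat, 78 x 170 mm, flat on the bench, with the other two cups. Origin: centre.
- blank_1: Flower-shaped steel sheet blank, 76 mm across, 4 mm thick, flat on the bench. To be left alone.
- blank_2: Flower-shaped copper sheet blank, 76 mm across, 4 mm thick. To be left alone.
- bowl: Small copper flower bowl, about 95 mm across, 40 mm tall. To be left alone.
- punch_1: Steel chasing punch, 110 mm long, 11 mm thick, lying. To be left alone.
- punch_2: Steel chasing punch, 120 mm long, 14 mm thick, lying. To be left alone.
- hammer: Hammer, 250 mm long, lying on the bench. To be left alone.
There are look-alikes about, which are no part of the job. Leave any black, green or purple look-alike of the cup_q alone.

How it is judged:
On the way, in this order (a step that is already met when the one before it is completed fails the run):
1. the cup is set on the mouth of the smallest nest (((horizontal distance between cup_p and nest_1 below 0.008 m and z of cup_p in the frame of shuttle below 0.0218 m) or (horizontal distance between cup_q and nest_1 below 0.008 m and z of cup_q in the frame of shuttle below 0.0218 m) or (horizontal distance between cup_r and nest_1 below 0.008 m and z of cup_r in the frame of shuttle below 0.0218 m))), for 0.05 s.
2. the cup is tried in the second nest (((horizontal distance between cup_p and nest_2 below 0.008 m and z of cup_p in the frame of shuttle below 0.0218 m) or (horizontal distance between cup_q and nest_2 below 0.008 m and z of cup_q in the frame of shuttle below 0.0218 m) or (horizontal distance between cup_r and nest_2 below 0.008 m and z of cup_r in the frame of shuttle below 0.0218 m))), for 0.05 s.
3. the cup is left in the second nest if it fits there, else it is tried in the third (((horizontal distance between cup_p and nest_2 below 0.004 m and z of cup_p in the frame of shuttle below 0.0145 m and angle between cup_p's own z axis and vertical below 0.12 rad and distance between the grasp point and cup_p above 0.05 m) or ((horizontal distance between cup_q and nest_3 below 0.008 m and z of cup_q in the frame of shuttle below 0.0218 m) or (horizontal distance between cup_r and nest_3 below 0.008 m and z of cup_r in the frame of shuttle below 0.0218 m)))), for 0.05 s.
4. the cup sits in the smallest nest that takes it, the gripper is well clear of it, the shuttle still outside the guide (((horizontal distance between cup_p and nest_2 below 0.004 m and z of cup_p in the frame of shuttle below 0.0145 m and angle between cup_p's own z axis and vertical below 0.12 rad and distance between the grasp point and cup_p above 0.09 m) or (horizontal distance between cup_q and nest_3 below 0.004 m and z of cup_q in the frame of shuttle below 0.0145 m and angle between cup_q's own z axis and vertical below 0.12 rad and distance between the grasp point and cup_q above 0.09 m) or (horizontal distance between cup_r and nest_4 below 0.004 m and z of cup_r in the frame of shuttle below 0.0145 m and angle between cup_r's own z axis and vertical below 0.12 rad and distance between the grasp point and cup_r above 0.09 m)) and distance between shuttle and guide_mouth above 0.12 m), for 0.1 s.
5. the shuttle's nose is under the lips of the guide, it rests on the bed and is let go (x of shuttle_knob in the frame of press below -0.05 m and z of shuttle in the frame of press between 0.022 and 0.029 m and y of shuttle in the frame of press between -0.005 and 0.005 m and angle between the x axis of shuttle and the x axis of press, either way round below 0.08 rad and angle between shuttle's own z axis and vertical below 0.05 rad and x of nest_4 in the frame of press above -0.095 m and contact force between shuttle and the fingers below 0.1 N), for 0.1 s.
At the end, for the whole second after the job is handed in: The cup from the pad sits at the bottom of the smallest nest that takes it (within 4 mm), the shuttle lies level in the guide, nose first, the cup is within 7 mm of the punch axis, all at rest; the other cups are within 20 mm and other loose things within 30 mm of their starts (x of shuttle_knob in the frame of press below -0.05 m and z of shuttle in the frame of press between 0.022 and 0.029 m and y of shuttle in the frame of press between -0.005 and 0.005 m and angle between the x axis of shuttle and the x axis of press, either way round below 0.08 rad and angle between shuttle's own z axis and vertical below 0.05 rad and linear speed of shuttle below 0.01 m/s and ((horizontal distance between cup_p and nest_2 below 0.004 m and z of cup_p in the frame of shuttle below 0.0145 m and angle between cup_p's own z axis and vertical below 0.12 rad and horizontal distance between cup_p and punch_tip below 0.007 m and linear speed of cup_p below 0.01 m/s and distance of each of cup_q, cup_r from where it was at the start of the episode below 0.02 m and horizontal distance between each of cup_q, cup_r and pad above 0.05 m) or (horizontal distance between cup_q and nest_3 below 0.004 m and z of cup_q in the frame of shuttle below 0.0145 m and angle between cup_q's own z axis and vertical below 0.12 rad and horizontal distance between cup_q and punch_tip below 0.007 m and linear speed of cup_q below 0.01 m/s and distance of each of cup_p, cup_r from where it was at the start of the episode below 0.02 m and horizontal distance between each of cup_p, cup_r and pad above 0.05 m) or (horizontal distance between cup_r and nest_4 below 0.004 m and z of cup_r in the frame of shuttle below 0.0145 m and angle between cup_r's own z axis and vertical below 0.12 rad and horizontal distance between cup_r and punch_tip below 0.007 m and linear speed of cup_r below 0.01 m/s and distance of each of cup_p, cup_q from where it was at the start of the episode below 0.02 m and horizontal distance between each of cup_p, cup_q and pad above 0.05 m)) and distance of each of blank_1, blank_2, bowl, punch_1, punch_2, hammer from where it was at the start of the episode below 0.03 m); the robot touches nothing.
It fails at once if a second cup is disturbed (distance of each of cup_p, cup_q from where it was at the start of the episode above 0.02 m or distance of each of cup_p, cup_r from where it was at the start of the episode above 0.02 m or distance of each of cup_q, cup_r from where it was at the start of the episode above 0.02 m).
It fails at once if a cup is tipped over (angle between any of cup_p, cup_q, cup_r's own z axis and vertical above 0.8 rad).
It fails at once if a tool, blank or bowl on the bench is knocked away (distance of any of blank_1, blank_2, bowl, punch_1, punch_2, hammer from where it was at the start of the episode above 0.03 m).
It also fails if it takes over 72 s, if anything falls off the work surface, if the arm or the gripper's body presses on something with over 40 N, if the wrist force passes 120 N, or if a joint passes its speed limit or range.

## Robot

A 7-joint arm with a two-finger parallel gripper is mounted at the origin on the work surface. World frame = base frame: x ahead of the robot, y to its left, z up, the work surface at z = 0. Lengths are in m, angles in rad, forces in N, time in s.
With the tool pointing down it reaches from about 0.425 to 0.925 m from the base axis. Payload 6.8 kg.
Tool frame: the origin (TCP) lies midway between the tips of the shut fingers; the grasp point (between the pads) lies 19 mm behind it; z points along the fingers, x is the direction in which the jaws open and shut, and the axes are right-handed (so a half turn about z gives the same grasp; the last joint's range is limited). The gripper opens to 85 mm and grips with 20 to 120 N. Pads are 22 mm wide; open, the fingers measure 114 mm over their backs; the gripper's body (76 mm by 85 mm) begins 54 mm behind the grasp point. The pads swing forward as they close: fully open they stand 13 mm farther back than shut.
Start: joints at [1.08, 0.477, 0.022, 1.555, -0.011, 1.109, -0.083], TCP at [0.252, -0.626, 0.231] pointing down, gripper open.
Joint ranges: [-2.96, 2.96], [-0.34, 2.1], [-1.41, 1.46], [0.24, 2.44], [-1.37, 4.51], [0.17, 1.92], [-2.96, 2.96]. Speed limits (rad/s): [2.39, 2.39, 3.14, 3.14, 3.14, 3.14, 3.14].

## Interface

Orientations are given as a unit quaternion [w, x, y, z].
In Python, from station import bot, imaging, nets gives the robot as it stands. The module is installed in compiled form; this text tells all that it offers.
- The arm moves only by the tool apply_moves, never from a script. Its argument "moves" is text: rows parted by semicolons, each of 7 numbers parted by spaces: the gripper command: -1 is fully open, 1 is shut, values between are in proportion, then the shift along the tool's x, y, z normalised to -1 to 1, where 1 is 120 mm, then the turn, a rotation vector about the tool's x, y, z normalised to -1 to 1, where 1 is 4 degrees. In form: hand dx dy dz rx ry rz; .... A call has 1 to 12 rows; each row shifts and turns the commanded pose from where the row before left it, along the tool's axes as they then stand; what a row does not reach is not made up. A row lasts 1/12 s, in which the tool goes at most 41.7 mm and 7.16 degrees, less where a joint would pass 70% of its speed; a pose out of reach is approached as far as the arm can. A call with a number of a shift or a turn outside -1 to 1 is refused whole. A call with a gripper value outside its range is refused whole. The fingers move at their own pace and stop on an object; "force" is the grip in N (left out, the last holds). Time passes only in rows, so rows that do not move let the fingers close. It gives the time, the measured TCP pose, the force and the opening at its end, in the units of the state.
- bot.get_obs(): the state, without advancing time (a new reading comes with each control period).
- imaging.read_camera(name): name is "scene" or "side" or "wrist"; returns a dict with "image" (384x512x3 uint8, red, green, blue), "fx", "fy", "cx", "cy" (pixels), "view" (4x4, takes a point from world to camera coordinates); the wrist camera has in their place "mount" (4x4, takes a point from camera to tool coordinates, whose origin is the TCP and whose axes are the tool frame's). Camera axes: x right, y down, z forward; pixel columns grow to the right and rows downward; lengths in m; the calibration is good to about 2 mm. A picture is of the moment at which its call begins: read the wrist's pose just before it. There is no depth.
- bot.hand_in(): hands the job in, once; it reports no verdict.
Trained networks look in a picture, given as the dict that the camera call returned (one of the last four; its "shot" number tells which), for a name from the list of things; names that differ only in an ending like _2 or _b are one class to them, and where a whole thing is asked for, a point or a joint stands for the part that bears it (a point fixed in the world has none). Each returns a list of dicts, best first, with "score" (0 to 1); they miss things now and then, are a little off and sometimes report something else, mostly with a low value. They report only what shows in the picture. A call takes as long as a camera call. They do not tell look-alikes from the thing itself.
- nets.spot_in(picture, name): "rect" ([left, top, right, bottom] in pixels, round what is visible of it).
- nets.outline_of(picture, name): "region" (384x512 bool, what is visible of it) and "rect" ([left, top, right, bottom] in pixels, round what is visible of it).
- nets.spot_point(picture, name): "location" ([column, row] in pixels: a listed point, or the origin of a listed thing).
The state is a dict: "t": time; "q": joint angles; "joint_vel": joint speeds; "joint_torque": joint torques, N m; "eef_pos": TCP position; "tool_rot": TCP orientation; "contact_force": force on the tool from outside, world axes, zero at the start; "torque": the same for the moment, N m; "gripper_width": opening from 0.0 (shut) to 1.0 (fully open).
Only numpy, scipy, OpenCV 4.12 (cv2) and the standard library are available. Lean on these libraries where they do the work, as an engineer would, in place of code of your own. Each camera call takes 0.05 s, during which the arm holds its last target.

## Working session

There is one attempt and no reset: what is moved stays moved. The work goes in short steps, Python scripts to look and compute and a tool call to move; the robot and the scene stay as the last step left them, time stands still between calls to the robot, and variables do not carry over. Pictures are saved under pics/ and viewed, and the job is handed in when it is done.

Besides the shell and the picture viewer there is one more tool, called after "Request:" as a command line: name --argument value ..., lists and objects as JSON in quotes. apply_moves: Moves the arm, as the interface text tells. Scaled input: -1 to 1 covers 120 mm each way for a shift and 4 degrees each way for a turn. Its arguments: {"type":"object","properties":{"moves":{"type":"string"},"force":{"type":"number"}},"required":["moves"]}

```bash
mkdir -p pics; cat > h.py <<'E'
import numpy as np, cv2
from scipy.spatial.transform import Rotation as R
from station import bot, imaging, nets
def Rq(q): return R.from_quat([q[1],q[2],q[3],q[0]])
def save(p,n,s=1.5):
    im=cv2.cvtColor(p["image"],cv2.COLOR_RGB2BGR); cv2.imwrite("pics/"+n,cv2.resize(im,None,fx=s,fy=s,interpolation=cv2.INTER_CUBIC))
def view_of(p,o):
    if "view" in p: return np.array(p["view"])
    T=np.eye(4);T[:3,:3]=Rq(o["tool_rot"]).as_matrix();T[:3,3]=o["eef_pos"]
    return np.linalg.inv(T@np.array(p["mount"]))
def proj(p,V,X):
    X=np.atleast_2d(X);c=(V[:3,:3]@X.T).T+V[:3,3]
    return np.c_[p["fx"]*c[:,0]/c[:,2]+p["cx"],p["fy"]*c[:,1]/c[:,2]+p["cy"]]
def at_z(p,V,uv,z):
    d=np.array([(uv[0]-p["cx"])/p["fx"],(uv[1]-p["cy"])/p["fy"],1.]);Ri=V[:3,:3].T
    o=-Ri@V[:3,3];d=Ri@d;return o+d*(z-o[2])/d[2]
E
python3 - <<'E'
from h import *
o=bot.get_obs();print(o)
for n in("scene","side","wrist"):
    p=imaging.read_camera(n);V=view_of(p,o);save(p,n+"0.png");print(n,p["fx"],p["cx"],(-V[:3,:3].T@V[:3,3]).round(3))
    for nm,z in(("nest_1",.02),("nest_2",.02),("nest_3",.02),("nest_4",.02),("shuttle_knob",.038),("shuttle_waist",.01),("cup_p",0),("pad",0),("mat",0),("press",0),("punch_tip",.075),("guide_mouth",.025)):
        for r in nets.spot_point(p,nm)[:4]:
            print(nm,round(r["score"],2),np.round(r["location"],1),at_z(p,V,r["location"],z).round(4)[:2])
E
```

```text
{'t': 0.0, 'q': array([ 1.0799047 ,  0.47778321,  0.02234908,  1.5564502 , -0.01153028,
        1.10928023, -0.08310306]), 'joint_vel': array([ 5.20283628e-04, -1.39939784e-03,  1.31026663e-03, -4.24353047e-06,
       -7.67413127e-04, -1.61052550e-03, -7.67384828e-04]), 'joint_torque': array([-7.13139470e-04, -5.96448326e+01,  1.60770692e+00, -2.81199718e+01,
        1.24880439e-02,  9.28998808e-03, -4.88301964e-06]), 'eef_pos': array([ 0.25189117, -0.62560848,  0.23033773]), 'tool_rot': array([-4.55277681e-04,  8.28706035e-01, -5.59683395e-01, -7.72325813e-04]), 'contact_force': array([ 0.00801021, -0.10032517,  0.25224932]), 'torque': array([ 0.01466927, -0.03707341, -0.01574878]), 'gripper_width': 0.9996588457729755}
scene 430.5462196572126 252.1787587636121 [1.36  0.516 0.814]
nest_1 0.77 [266.3 220.5] [0.5671 0.1151]
nest_1 0.71 [254.  212.8] [0.5559 0.0697]
nest_1 0.71 [234.7 207.2] [0.5622 0.0099]
nest_1 0.59 [222.5 200.4] [ 0.5537 -0.037 ]
nest_2 0.77 [266.3 220.5] [0.5671 0.1151]
nest_2 0.71 [254.  212.8] [0.5559 0.0697]
nest_2 0.71 [234.7 207.2] [0.5622 0.0099]
nest_2 0.59 
[... 1841 characters left out ...]
b 0.78 [205.1 223.6] [0.5814 0.188 ]
shuttle_knob 0.47 [158.2 254. ] [0.5915 0.3215]
shuttle_waist 0.64 [246.4 210.4] [0.5579 0.0674]
cup_p 0.92 [104.6 311.8] [0.5833 0.4746]
cup_p 0.75 [197.5 297.7] [0.4658 0.3278]
cup_p 0.7 [115.4 247.2] [0.7123 0.3548]
cup_p 0.55 [141.9 269.2] [0.6138 0.3557]
pad 0.84 [195.4 298.3] [0.4681 0.3317]
pad 0.52 [197.2 296.6] [0.4683 0.3263]
mat 0.81 [158.1 255.5] [0.6177 0.3062]
mat 0.67 [198.5 298.6] [0.4626 0.328 ]
press 0.7 [345.2 151.2] [ 0.5122 -0.3363]
punch_tip 0.94 [352.6 126.6] [ 0.5145 -0.3605]
punch_tip 0.59 [326.8 217.8] [0.3579 0.0175]
guide_mouth 0.63 [337.6 153.7] [ 0.5064 -0.2776]
wrist 309.1872141204581 255.7256234286393 [ 0.331 -0.595  0.373]
```

View pics/scene0.png

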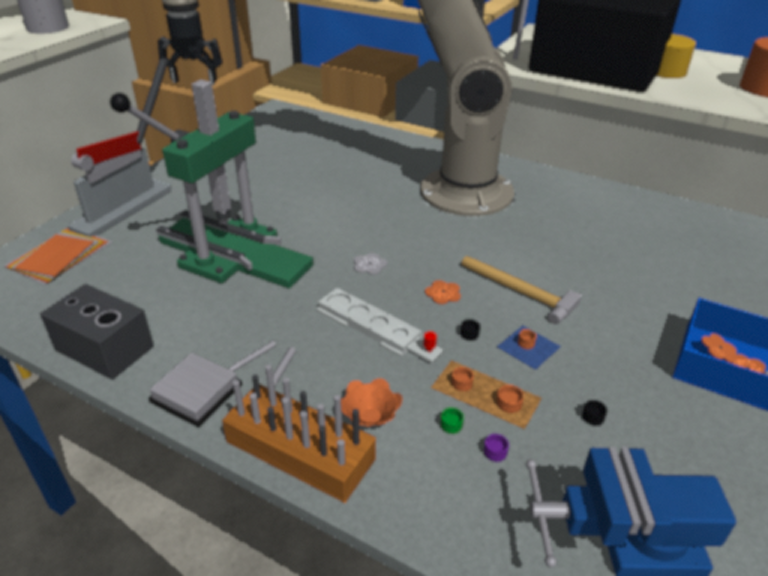

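View pics/side0.png

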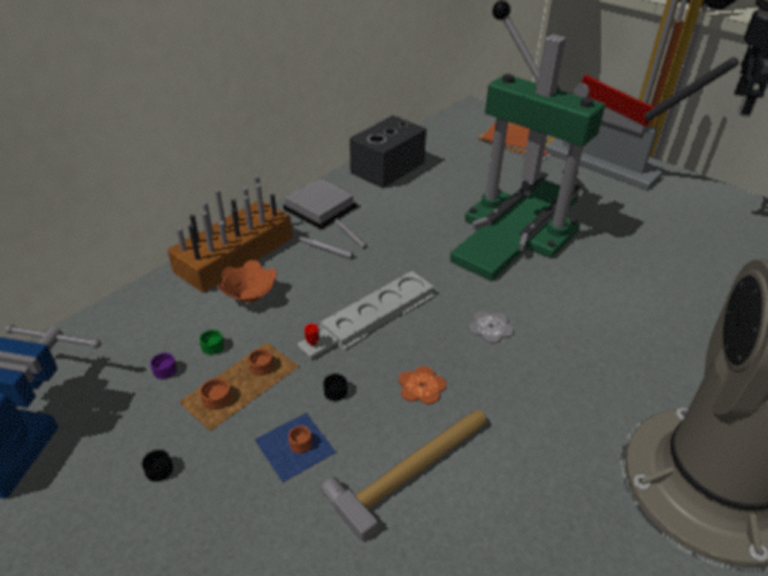

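View pics/wrist0.png

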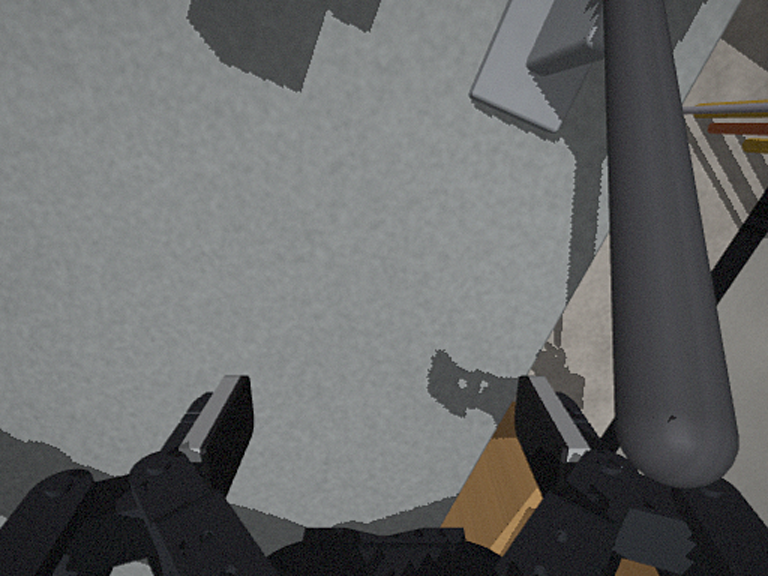

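```bash
cat >> h.py <<'E'
def ray(p,V,uv):
    d=np.array([(uv[0]-p["cx"])/p["fx"],(uv[1]-p["cy"])/p["fy"],1.]);Ri=V[:3,:3].T
    d=Ri@d;return -Ri@V[:3,3],d/np.linalg.norm(d)
def tri(rs):
    A=sum(np.eye(3)-np.outer(d,d) for o,d in rs);b=sum((np.eye(3)-np.outer(d,d))@o for o,d in rs);x=np.linalg.solve(A,b)
    return x,max(np.linalg.norm(np.cross(x-o,d)) for o,d in rs)
E
python3 - <<'E'
from h import *
o=bot.get_obs();s=imaging.read_camera("scene");q=imaging.read_camera("side");w=imaging.read_camera("wrist")
print(np.array(w["mount"]).round(3))
for n,a,b in(("ball",(120,101),(502,10)),("ramtop",(204,86),(552,42)),("xhead c L",(180,180),(497,82)),("hammerhead tip near",(574,293),(327,485)),("hammerhead other",(553,318),(375,520)),("hammer handle end",(465,262),(482,415)),("shear lever?",(190,45),(735,65)),("cup p",(526,340),(300,438)),("knob",(430,341),(312,333)),("bowl",(372,400),(248,280)),("blk1",(470,328),(335,386)),("n4",(341,299),(409,286)),("n1",(400,331),(345,323)),("bed corner",(313,262),(452,255)),("bedcorner2",(292,284),(488,275))):
    x,e=tri([ray(s,view_of(s,o),np.array(a)/1.5),ray(q,view_of(q,o),np.array(b)/1.5)]);print(n,x.round(3),round(e,3))
E
```

```text
[[ 1.    -0.     0.     0.001]
 [-0.     0.944  0.329 -0.085]
 [-0.    -0.329  0.944 -0.143]
 [ 0.     0.     0.     1.   ]]
ball [ 0.648 -0.397  0.381] 0.001
ramtop [ 0.509 -0.333  0.375] 0.001
xhead c L [ 0.613 -0.336  0.253] 0.022
hammerhead tip near [0.359 0.372 0.067] 0.001
hammerhead other [ 0.322  0.332 -0.033] 0.006
hammer handle end [0.295 0.125 0.013] 0.004
shear lever? [ 0.277 -0.585  0.336] 0.011
cup p [0.465 0.322 0.012] 0.002
knob [0.58  0.181 0.037] 0.002
bowl [0.753 0.163 0.04 ] 0.002
blk1 [0.491 0.223 0.016] 0.0
n4 [ 0.546 -0.025  0.024] 0.0
n1 [0.568 0.117 0.021] 0.0
bed corner [ 0.516 -0.107  0.062] 0.002
bedcorner2 [ 0.49  -0.192 -0.034] 0.008
```

Request:
apply_moves --moves "-1 -0.31 0 -0.17 0 0 0;-1 -0.31 0 -0.17 0 0 0;-1 -0.31 0 -0.17 0 0 0;-1 -0.31 0 -0.17 0 0 0;-1 -0.31 0 -0.17 0 0 0;-1 0 0 0 0 0 0"

```text
t: 2.6
eef_pos: [0.1824, -0.4536, 0.336]
tool_rot: [0.001, 0.829, -0.56, 0.002]
contact_force: [0.2, -1.0, -0.4]
gripper_width: 1.0
```

```bash
cat >> h.py <<'E'
def rows(targets,g=-1,o=None,maxs=.3,maxr=1.0,st=None):
    """targets: list of (x,y,z,yaw_deg of tool x) or None-yaw; prints rows. start from current measured pose (or st)"""
    if st is None:
        o=o or bot.get_obs();P=np.array(o["eef_pos"]);M=Rq(o["tool_rot"]).as_matrix()
        y0=np.degrees(np.arctan2(M[1,0],M[0,0]))
    else: P=np.array(st[:3]);y0=st[3]
    for t in targets:
        T=np.array(t[:3],float);y1=t[3] if len(t)>3 else y0
        dy=(y1-y0+180)%360-180
        n=max(1,int(np.ceil(np.linalg.norm(T-P)/.12/maxs-1e-6)),int(np.ceil(abs(dy)/4/maxr-1e-6)))
        d=(T-P)/n;out=[]
        for i in range(n):
            a=np.radians(y0+dy*i/n);c,s=np.cos(a),np.sin(a)
            loc=np.array([c*d[0]+s*d[1], s*d[0]-c*d[1], -d[2]])/.12
            out.append(f"{g} {loc[0]:.3f} {loc[1]:.3f} {loc[2]:.3f} 0 0 {-dy/n/4:.3f}")
        print(f"# n={n} to {t}");print(";".join(out));P=T;y0=y1
def say():
    o=bot.get_obs();M=Rq(o["tool_rot"]).as_matrix()
    print("t",round(o["t"],2),"pos",np.round(o["eef_pos"],4),"yaw",round(np.degrees(np.arctan2(M[1,0],M[0,0])),2),"zax",M[:,2].round(4),"F",np.round(o["contact_force"],2),"w",round(o["gripper_width"],3));return o
E
python3 - <<'E'
from h import *
say();rows([(.28,-.36,.35,-45),(.40,-.2,.35,-5),(.50,-.06,.35,0),(.535,.03,.36,0)])
E
```

```text
t 2.6 pos [ 0.1824 -0.4536  0.336 ] yaw -68.08 zax [ 0.0026 -0.0043 -1.    ] F [ 0.21 -1.03 -0.43] w 1.0
# n=6 to (0.28, -0.36, 0.35, -45)
-1 -0.070 -0.174 -0.019 0 0 -0.962;-1 -0.058 -0.179 -0.019 0 0 -0.962;-1 -0.046 -0.182 -0.019 0 0 -0.962;-1 -0.034 -0.185 -0.019 0 0 -0.962;-1 -0.021 -0.187 -0.019 0 0 -0.962;-1 -0.009 -0.188 -0.019 0 0 -0.962
# n=10 to (0.4, -0.2, 0.35, -5)
-1 -0.024 -0.165 -0.000 0 0 -1.000;-1 -0.012 -0.166 -0.000 0 0 -1.000;-1 -0.000 -0.167 -0.000 0 0 -1.000;-1 0.011 -0.166 -0.000 0 0 -1.000;-1 0.023 -0.165 -0.000 0 0 -1.000;-1 0.034 -0.163 -0.000 0 0 -1.000;-1 0.046 -0.160 -0.000 0 0 -1.000;-1 0.057 -0.157 -0.000 0 0 -1.000;-1 0.067 -0.152 -0.000 0 0 -1.000;-1 0.078 -0.147 -0.000 0 0 -1.000
# n=5 to (0.5, -0.06, 0.35, 0)
-1 0.146 -0.247 -0.000 0 0 -0.250;-1 0.150 -0.244 -0.000 0 0 -0.250;-1 0.154 -0.242 -0.000 0 0 -0.250;-1 0.158 -0.239 -0.000 0 0 -0.250;-1 0.163 -0.236 -0.000 0 0 -0.250
# n=3 to (0.535, 0.03, 0.36, 0)
-1 0.097 -0.250 -0.028 0 0 0.000;-1 0.097 -0.250 -0.028 0 0 0.000;-1 0.097 -0.250 -0.028 0 0 0.000
```

Request:
apply_moves --moves "-1 -0.07 -0.174 -0.02 0 0 -0.96;-1 -0.058 -0.18 -0.02 0 0 -0.96;-1 -0.046 -0.18 -0.02 0 0 -0.96;-1 -0.034 -0.185 -0.02 0 0 -0.96;-1 -0.02 -0.187 -0.02 0 0 -0.96;-1 -0.01 -0.188 -0.02 0 0 -0.96;-1 -0.024 -0.165 0 0 0 -1;-1 -0.012 -0.166 0 0 0 -1;-1 0 -0.167 0 0 0 -1;-1 0.01 -0.166 0 0 0 -1;-1 0.023 -0.165 0 0 0 -1;-1 0.034 -0.163 0 0 0 -1"

```text
t: 3.6
eef_pos: [0.3548, -0.265, 0.3458]
tool_rot: [-0.0, 0.984, -0.179, -0.0]
contact_force: [-0.0, 0.2, -0.8]
gripper_width: 0.999
```

Request:
apply_moves --moves "-1 0.046 -0.16 0 0 0 -1;-1 0.057 -0.157 0 0 0 -1;-1 0.067 -0.152 0 0 0 -1;-1 0.078 -0.147 0 0 0 -1;-1 0.146 -0.247 0 0 0 -0.25;-1 0.15 -0.244 0 0 0 -0.25;-1 0.154 -0.242 0 0 0 -0.25;-1 0.158 -0.239 0 0 0 -0.25;-1 0.163 -0.236 0 0 0 -0.25;-1 0.097 -0.25 -0.028 0 0 0;-1 0.097 -0.25 -0.028 0 0 0;-1 0 0 0 0 0 0"

```text
t: 4.6
eef_pos: [0.5266, 0.0054, 0.3533]
tool_rot: [-0.002, 1.0, 0.006, 0.001]
contact_force: [-0.2, -0.2, 1.0]
gripper_width: 1.0
```

```bash
python3 - <<'E'
from h import *
o=say();p=imaging.read_camera("wrist");V=view_of(p,o);save(p,"w1.png")
for nm,z in(("nest_1",.02),("shuttle_knob",.038),("shuttle_waist",.01),("guide_mouth",.025)):
        for r in nets.spot_point(p,nm)[:5]:
            print(nm,round(r["score"],2),np.round(r["location"],1),at_z(p,V,r["location"],z).round(4)[:2])
E
```

```text
t 4.6 pos [0.5266 0.0054 0.3533] yaw 0.69 zax [ 0.002   0.0045 -1.    ] F [-0.16 -0.19  1.02] w 1.0
nest_1 0.75 [286.6  63.2] [0.5708 0.1153]
nest_1 0.68 [279.6  96.9] [0.5625 0.0689]
nest_1 0.62 [268.1 167.4] [ 0.5482 -0.039 ]
shuttle_knob 0.84 [299.3   8.4] [0.5827 0.1809]
shuttle_knob 0.56 [281.3 107.1] [0.564  0.0556]
shuttle_waist 0.6 [278.3 111.5] [0.562 0.047]
guide_mouth 0.67 [243.2 292.8] [ 0.5085 -0.2744]
guide_mouth 0.6 [274.7 133.4] [0.5566 0.0158]
guide_mouth 0.34 [391.4 160.4] [ 0.7406 -0.0241]
```

View pics/w1.png

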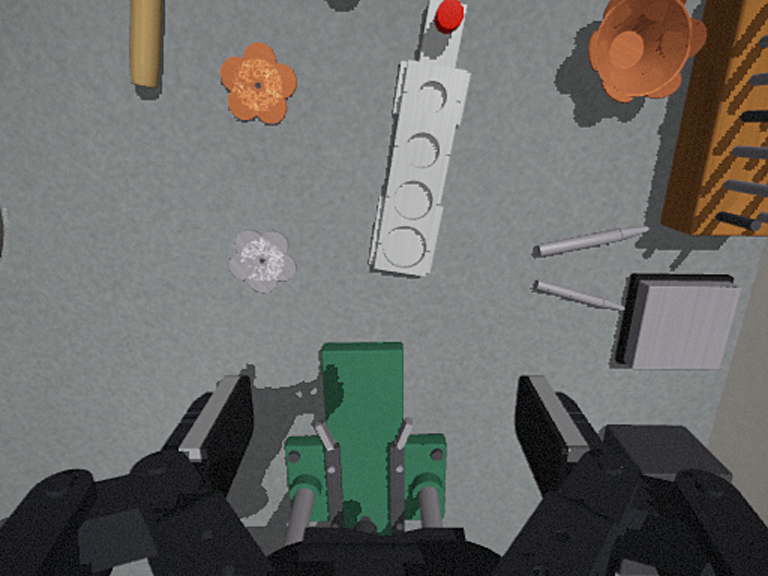

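```bash
python3 - <<'E'
from h import *
o=say();p=imaging.read_camera("wrist");V=view_of(p,o)
np.save("w1.npy",p["image"])
im=cv2.cvtColor(p["image"],cv2.COLOR_RGB2BGR)
cv2.imwrite("pics/c1.png",cv2.resize(im[215:360,180:310],None,fx=4.1,fy=4.1,interpolation=cv2.INTER_CUBIC))
cv2.imwrite("pics/c2.png",cv2.resize(im[0:190,235:325],None,fx=3.1,fy=3.1,interpolation=cv2.INTER_CUBIC))
for uv in((322,350),(403,350),(323,343),(403,343)): print(at_z(p,V,np.array(uv)/1.5,.025).round(4),at_z(p,V,np.array(uv)/1.5,.0).round(4))
# green edges per row
g=p["image"].astype(int); m=(g[:,:,1]>g[:,:,0]*1.3)&(g[:,:,1]>g[:,:,2]*1.1)
for r in range(226,290,4):
    c=np.flatnonzero(m[r,150:330])+150
    if len(c): a=at_z(p,V,(c[0]-.5,r),.025);b=at_z(p,V,(c[-1]+.5,r),.025);print(r,c[0],c[-1],a[:2].round(4),b[:2].round(4),((a+b)/2)[:2].round(4),round(np.linalg.norm(a-b),4))
E
```

```text
t 4.85 pos [ 0.5246 -0.0044  0.3523] yaw -0.07 zax [-7.e-04 -6.e-04 -1.e+00] F [ 0.47 -0.83  0.48] w 1.004
[ 0.4552 -0.1647  0.025 ] [ 0.4514 -0.1777  0.    ]
[ 0.5468 -0.1648  0.025 ] [ 0.5479 -0.1778  0.    ]
[ 0.4567 -0.1559  0.025 ] [ 0.453  -0.1685  0.    ]
[ 0.5466 -0.156   0.025 ] [ 0.5478 -0.1686  0.    ]
226 218 271 [ 0.4606 -0.151 ] [ 0.5513 -0.1511] [ 0.506 -0.151] 0.0908
230 217 271 [ 0.4586 -0.1584] [ 0.5515 -0.1585] [ 0.505  -0.1585] 0.0929
234 217 271 [ 0.4582 -0.166 ] [ 0.5516 -0.1661] [ 0.5049 -0.166 ] 0.0934
238 218 271 [ 0.4596 -0.1736] [ 0.5517 -0.1737] [ 0.5057 -0.1737] 0.0921
242 218 271 [ 0.4593 -0.1813] [ 0.5518 -0.1814] [ 0.5055 -0.1813] 0.0925
246 218 271 [ 0.459  -0.1891] [ 0.5519 -0.1892] [ 0.5054 -0.1891] 0.093
250 218 271 [ 0.4586 -0.1969] [ 0.5521 -0.197 ] [ 0.5053 -0.1969] 0.0934
254 219 271 [ 0.46   -0.2048] [ 0.5522 -0.2049] [ 0.5061 -0.2049] 0.0921
258 219 271 [ 0.4597 -0.2128] [ 0.5523 -0.2129] [ 0.506  -0.2129] 0.0926
262 220 271 [ 0.4611 -0.2209] [ 0.5524 -0.221 ] [ 0.5068 -0.2209] 0.0913
266 166 272 [ 0.3655 -0.2289] [ 0.5543 -0.2291] [ 0.4599 -0.229 ] 0.1888
270 162 272 [ 0.3576 -0.2372] [ 0.5545 -0.2374] [ 0.456  -0.2373] 0.1968
274 157 271 [ 0.3479 -0.2455] [ 0.5528 -0.2457] [ 0.4503 -0.2456] 0.205
278 221 270 [ 0.4616 -0.254 ] [ 0.5512 -0.2541] [ 0.5064 -0.254 ] 0.0896
282 168 269 [ 0.3659 -0.2624] [ 0.5495 -0.2626] [ 0.4577 -0.2625] 0.1836
286 154 299 [ 0.3397 -0.2709] [ 0.6039 -0.2712] [ 0.4718 -0.2711] 0.2642
```

View pics/c1.png

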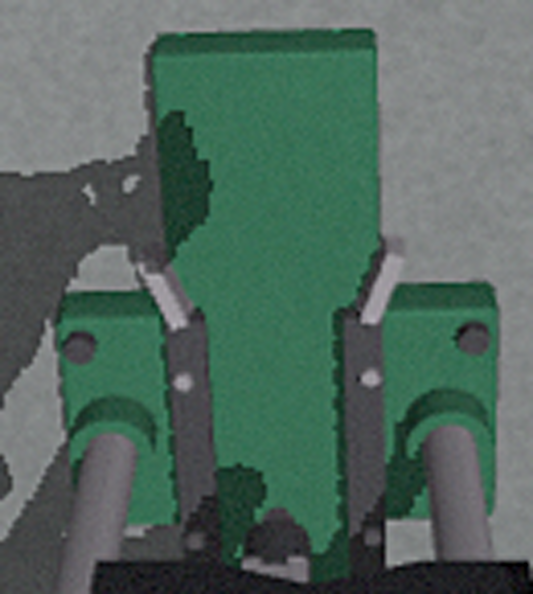

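View pics/c2.png

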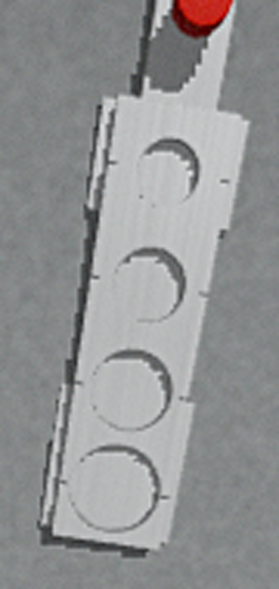

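```bash
python3 - <<'E'
from h import *
o=say();p=imaging.read_camera("wrist");V=view_of(p,o)
L=[]
for c in((168.5,173),(150,285),(131,391),(114,488)):
    uv=(c[0]/3.1+235-.35,c[1]/3.1-.35);L.append(at_z(p,V,uv,.02)[:2])
L=np.array(L);print(L.round(4),np.linalg.norm(np.diff(L,axis=0),axis=1).round(4))
for nm,z in(("nest_1",.02),("shuttle_knob",.038),("shuttle_waist",.01),("guide_mouth",.025)):
        for r in nets.spot_point(p,nm)[:5]:
            print(nm,round(r["score"],2),np.round(r["location"],1),at_z(p,V,r["location"],z).round(4)[:2])
s=np.array([-75,-25,25,75])/1000
A=np.polyfit(s,L,1);print("origin",A[1],"dir",A[0],np.degrees(np.arctan2(A[0][1],A[0][0])))
rows([(.50,.16,.35,0),(.462,.285,.30,0)])
E
```

```text
t 4.9 pos [ 0.5246 -0.0046  0.3524] yaw -0.11 zax [-5.e-04 -6.e-04 -1.e+00] F [ 0.26  0.43 -0.  ] w 1.002
[[ 0.5724  0.1131]
 [ 0.5652  0.0643]
 [ 0.5573  0.0147]
 [ 0.5497 -0.0339]] [0.0493 0.0502 0.0492]
nest_1 0.95 [282.4  90.7] [0.5643 0.0656]
nest_1 0.81 [278.9 126.8] [0.5603 0.0132]
nest_1 0.76 [274.  157.5] [ 0.5537 -0.0346]
nest_1 0.74 [288.1  54.3] [0.571  0.1146]
shuttle_waist 0.66 [282.3  97.1] [0.5652 0.0561]
guide_mouth 0.71 [249.2 285.5] [ 0.5127 -0.2703]
guide_mouth 0.42 [417.2  22.5] [0.7443 0.1536]
origin [0.56113995 0.03954684] dir [-0.15208062 -0.98149929] -98.80778154231302
# n=5 to (0.5, 0.16, 0.35, 0)
-1 -0.042 -0.273 0.004 0 0 -0.004;-1 -0.041 -0.273 0.004 0 0 -0.004;-1 -0.041 -0.273 0.004 0 0 -0.004;-1 -0.041 -0.273 0.004 0 0 -0.004;-1 -0.041 -0.273 0.004 0 0 -0.004
# n=4 to (0.462, 0.285, 0.3, 0)
-1 -0.079 -0.260 0.104 0 0 0.000;-1 -0.079 -0.260 0.104 0 0 0.000;-1 -0.079 -0.260 0.104 0 0 0.000;-1 -0.079 -0.260 0.104 0 0 0.000
```

```bash
python3 - <<'E'
from h import *
rows([(.465,.37,.26,-9)])
E
```

```text
# n=11 to (0.465, 0.37, 0.26, -9)
-1 -0.046 -0.283 0.070 0 0 0.203;-1 -0.050 -0.283 0.070 0 0 0.203;-1 -0.054 -0.282 0.070 0 0 0.203;-1 -0.058 -0.281 0.070 0 0 0.203;-1 -0.062 -0.280 0.070 0 0 0.203;-1 -0.066 -0.279 0.070 0 0 0.203;-1 -0.069 -0.278 0.070 0 0 0.203;-1 -0.073 -0.277 0.070 0 0 0.203;-1 -0.077 -0.276 0.070 0 0 0.203;-1 -0.081 -0.275 0.070 0 0 0.203;-1 -0.085 -0.274 0.070 0 0 0.203
```

Request:
apply_moves --moves "-1 -0.046 -0.283 0.07 0 0 0.2;-1 -0.05 -0.283 0.07 0 0 0.2;-1 -0.054 -0.282 0.07 0 0 0.2;-1 -0.058 -0.281 0.07 0 0 0.2;-1 -0.062 -0.28 0.07 0 0 0.2;-1 -0.066 -0.279 0.07 0 0 0.2;-1 -0.07 -0.278 0.07 0 0 0.2;-1 -0.073 -0.277 0.07 0 0 0.2;-1 -0.077 -0.276 0.07 0 0 0.2;-1 -0.08 -0.275 0.07 0 0 0.2;-1 -0.085 -0.274 0.07 0 0 0.2"

```text
t: 6.07
eef_pos: [0.4642, 0.3716, 0.2598]
tool_rot: [0.0, 0.997, -0.078, 0.0]
contact_force: [0.0, 0.2, 0.5]
gripper_width: 1.003
```

Request:
apply_moves --moves "-1 0 0 0 0 0 0;-1 0 0 0 0 0 0;-1 0 0 0 0 0 0"

```text
t: 6.32
eef_pos: [0.4647, 0.3697, 0.26]
tool_rot: [0.0, 0.997, -0.077, 0.0]
contact_force: [0.1, -0.9, 0.2]
gripper_width: 1.003
```

```bash
python3 - <<'E'
from h import *
o=say();p=imaging.read_camera("wrist");V=view_of(p,o);save(p,"w2.png")
for r in nets.spot_point(p,"cup_p")[:5]:
    print(round(r["score"],2),np.round(r["location"],1),at_z(p,V,r["location"],.001).round(4)[:2])
for r in nets.outline_of(p,"cup_p")[:5]:
    print(round(r["score"],2),np.round(r["rect"],1))
for r in nets.spot_point(p,"pad")[:1]: print("pad",r["score"],at_z(p,V,r["location"],.001).round(4)[:2])
E
```

```text
t 6.32 pos [0.4647 0.3697 0.26  ] yaw -8.84 zax [-0.e+00 -8.e-04 -1.e+00] F [ 0.09 -0.89  0.16] w 1.003
0.98 [336.1  50.2] [0.5782 0.4719]
0.95 [258.9 179. ] [0.4632 0.3271]
0.91 [375.5 147.6] [0.6213 0.3464]
0.85 [452.8 126.5] [0.7203 0.3588]
0.78 [441.7 186.1] [0.7096 0.2784]
0.95 [278.1 235.7 305.9 263.9]
0.9 [358.3 135.7 398.  170.7]
0.85 [320.8  28.9 360.5  68.6]
0.64 [359.7 196.3 392.7 226.9]
0.61 [444.4 112.1 480.2 137.6]
pad 0.67 [0.4716 0.3247]
```

View pics/w2.png

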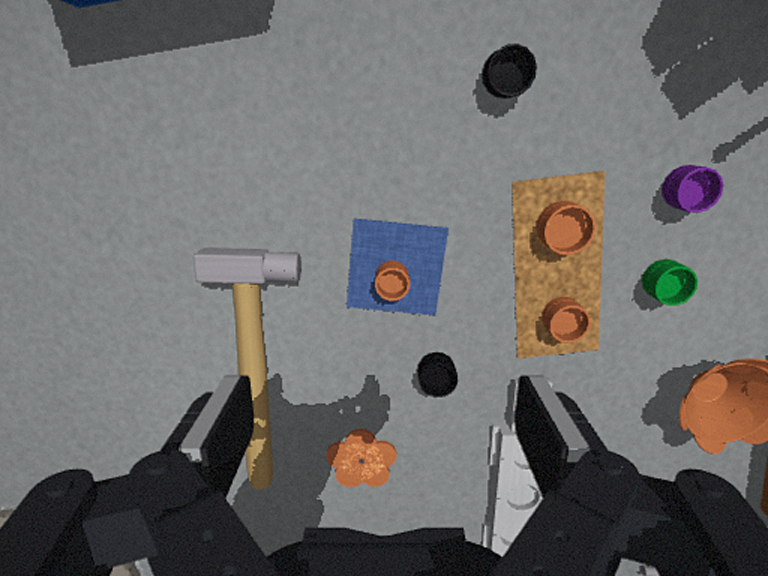

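```bash
python3 - <<'E'
from h import *
o=say();p=imaging.read_camera("wrist");V=view_of(p,o)
im=cv2.cvtColor(p["image"],cv2.COLOR_RGB2BGR)
cv2.imwrite("pics/c3.png",cv2.resize(im[135:220,220:310],None,fx=6,fy=6,interpolation=cv2.INTER_CUBIC))
x=at_z(p,V,np.array((393,283))/1.5-.17,.025);print(x)
h=cv2.cvtColor(im,cv2.COLOR_BGR2HSV);m=((h[...,0]<20)&(h[...,1]>90)).astype(np.uint8);m[:,:235]=0;m[:,290:]=0;m[:155]=0;m[225:]=0
ys,xs=np.nonzero(m);print(xs.min(),xs.max(),ys.min(),ys.max())
# model project check
for d in(.031,.037):
    a=np.linspace(0,2*np.pi,60)
    for z in(.001,.025):
        c=proj(p,V,np.c_[x[0]+d/2*np.cos(a),x[1]+d/2*np.sin(a),0*a+z]);print(d,z,c.min(0).round(1),c.max(0).round(1))
rows([(x[0],x[1],.12,-8.8),(x[0],x[1],.010,-8.8)],g=-.4)
E
```

```text
t 6.52 pos [0.4654 0.3689 0.2606] yaw -8.97 zax [ 1.e-03 -4.e-04 -1.e+00] F [-0.59 -0.57 -0.25] w 1.0
[0.46664765 0.32048963 0.025     ]
249 272 173 199
0.031 0.001 [250.2 171.8] [272.8 193.3]
0.031 0.025 [249.9 177.1] [273.8 199.6]
0.037 0.001 [248.  169.7] [275.  195.4]
0.037 0.025 [247.6 174.8] [276.1 201.8]
# n=5 to (np.float64(0.466647647676178), np.float64(0.3204896329435109), 0.12, -8.8)
-0.4 0.015 0.080 0.234 0 0 -0.008;-0.4 0.015 0.080 0.234 0 0 -0.008;-0.4 0.015 0.080 0.234 0 0 -0.008;-0.4 0.015 0.080 0.234 0 0 -0.008;-0.4 0.015 0.080 0.234 0 0 -0.008
# n=4 to (np.float64(0.466647647676178), np.float64(0.3204896329435109), 0.01, -8.8)
-0.4 0.000 -0.000 0.229 0 0 -0.000;-0.4 0.000 -0.000 0.229 0 0 -0.000;-0.4 0.000 -0.000 0.229 0 0 -0.000;-0.4 0.000 -0.000 0.229 0 0 -0.000
```

View pics/c3.png

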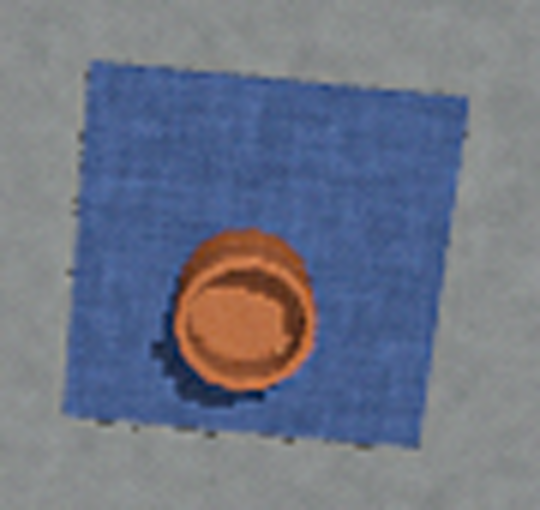

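Request:
apply_moves --moves "-0.4 0.014 0.08 0.234 0 0 0;-0.4 0.014 0.08 0.234 0 0 0;-0.4 0.014 0.08 0.234 0 0 0;-0.4 0.014 0.08 0.234 0 0 0;-0.4 0.014 0.08 0.234 0 0 0;-0.4 0 0 0.2 0 0 0;-0.4 0 0 0.2 0 0 0;-0.4 0 0 0.2 0 0 0;-0.4 0 0 0.1 0 0 0;-0.4 0 0 0.1 0 0 0;-0.4 0 0 0.05 0 0 0;-0.4 0 0 0 0 0 0"

```text
t: 7.57
eef_pos: [0.4652, 0.3213, 0.0172]
tool_rot: [0.0, 0.997, -0.077, -0.0]
contact_force: [-0.2, -1.4, 0.3]
gripper_width: 0.701
```

```bash
python3 - <<'E'
from h import *
o=say();p=imaging.read_camera("wrist");save(p,"w3.png")
E
```

```text
t 7.57 pos [0.4652 0.3213 0.0172] yaw -8.84 zax [-7.e-04 -6.e-04 -1.e+00] F [-0.19 -1.43  0.26] w 0.701
```

View pics/w3.png

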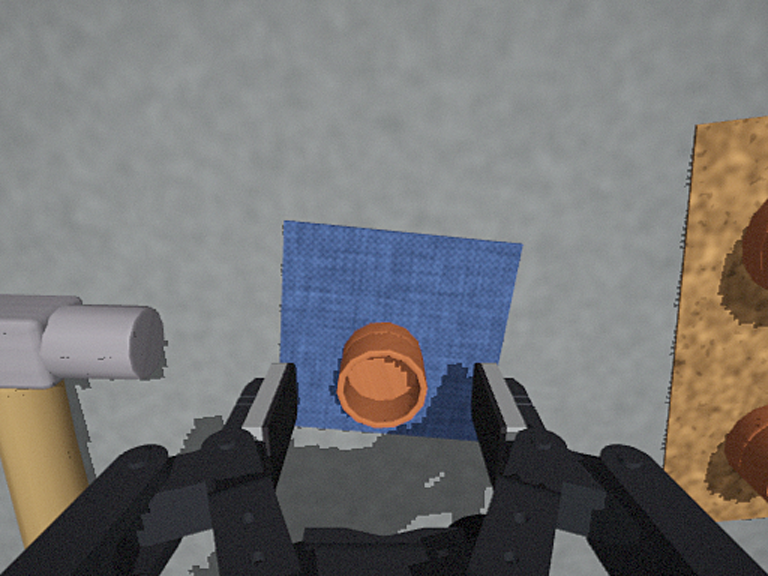

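```bash
python3 - <<'E'
from h import *
o=say();p=imaging.read_camera("wrist");V=view_of(p,o)
x=at_z(p,V,np.array((382,390.5))/1.5-.17,.025);print(x, (Rq(o["tool_rot"]).inv().apply(x-o["eef_pos"])).round(4))
E
```

```text
t 7.62 pos [0.4655 0.3218 0.0181] yaw -8.84 zax [ 2.e-04  1.e-04 -1.e+00] F [-0.1  -0.92 -0.08] w 0.696
[0.46522454 0.32053489 0.025     ] [-0.0001  0.0013 -0.0069]
```

Request:
apply_moves --moves "-0.4 0 0.011 0.05 0 0 0;-0.4 0 0 0 0 0 0;1 0 0 0 0 0 0;1 0 0 0 0 0 0;1 0 0 0 0 0 0;1 0 0 0 0 0 0;1 0 0 0 0 0 0;1 0 0 0 0 0 0" --force 40

```text
t: 8.33
eef_pos: [0.4653, 0.3205, 0.0124]
tool_rot: [-0.0, 0.997, -0.077, 0.0]
contact_force: [-1.7, -2.0, 5.3]
gripper_width: 0.343
```

Request:
apply_moves --moves "1 0 0 0 0 0 0;1 0 0 -0.1 0 0 0;1 0 0 -0.2 0 0 0;1 0 0 -0.2 0 0 0;1 0 0 -0.2 0 0 0;1 0 0 0 0 0 0;1 0 0 0 0 0 0"

```text
t: 8.92
eef_pos: [0.4659, 0.321, 0.0977]
tool_rot: [-0.001, 0.997, -0.077, 0.001]
contact_force: [-0.9, 0.1, -0.9]
gripper_width: 0.341
```

```bash
python3 - <<'E'
from h import *
o=say();p=imaging.read_camera("wrist");save(p,"w4.png")
V=view_of(p,o)
E
```

```text
t 8.92 pos [0.4659 0.321  0.0977] yaw -8.84 zax [ 0.0029  0.0019 -1.    ] F [-0.9   0.11 -0.89] w 0.341
```

View pics/w4.png

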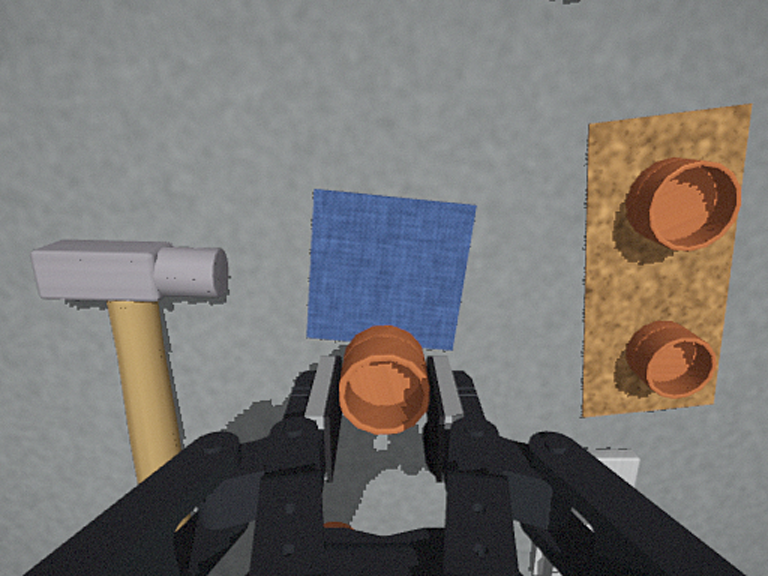

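```bash
python3 - <<'E'
from h import *
o=say();rows([(.578,.16,.20,-8.8)],g=1)
E
```

```text
t 8.97 pos [0.4653 0.3203 0.0964] yaw -8.84 zax [ 1.e-03  3.e-04 -1.e+00] F [-0.07 -0.11 -0.68] w 0.347
# n=7 to (0.578, 0.16, 0.2, -8.8)
1 0.162 0.168 -0.123 0 0 -0.001;1 0.162 0.168 -0.123 0 0 -0.001;1 0.162 0.168 -0.123 0 0 -0.001;1 0.162 0.168 -0.123 0 0 -0.001;1 0.162 0.168 -0.123 0 0 -0.001;1 0.162 0.168 -0.123 0 0 -0.001;1 0.162 0.168 -0.123 0 0 -0.001
```

Request:
apply_moves --moves "1 0.1 0.1 -0.12 0 0 0;1 0.16 0.17 -0.12 0 0 0;1 0.16 0.17 -0.12 0 0 0;1 0.16 0.17 -0.12 0 0 0;1 0.16 0.17 -0.12 0 0 0;1 0.16 0.17 -0.12 0 0 0;1 0.16 0.17 -0.12 0 0 0;1 0.08 0.06 0 0 0 0;1 0 0 0 0 0 0;1 0 0 0 0 0 0;1 0 0 0 0 0 0"

```text
t: 9.88
eef_pos: [0.5767, 0.161, 0.1951]
tool_rot: [-0.0, 0.997, -0.076, -0.001]
contact_force: [0.3, 0.6, -0.4]
gripper_width: 0.343
```

```bash
python3 - <<'E'
from h import *
o=say();p=imaging.read_camera("wrist");save(p,"w5.png")
V=view_of(p,o)
for nm,z in(("nest_1",.02),("shuttle_knob",.038),("shuttle_waist",.01)):
        for r in nets.spot_point(p,nm)[:5]:
            print(nm,round(r["score"],2),np.round(r["location"],1),at_z(p,V,r["location"],z).round(4)[:2])
# overlay model
im=cv2.resize(cv2.cvtColor(p["image"],cv2.COLOR_RGB2BGR),None,fx=1.5,fy=1.5,interpolation=cv2.INTER_CUBIC)
O=np.array([.5611,.0395]);a=np.radians(-98.8);d=np.array([np.cos(a),np.sin(a)])
t=np.linspace(0,2*np.pi,60)
for s,D in((-.075,.028),(-.025,.034),(.025,.04),(.075,.046)):
    c=O+d*s;q=proj(p,V,np.c_[c[0]+D/2*np.cos(t),c[1]+D/2*np.sin(t),0*t+.02])
    cv2.polylines(im,[(q*1.5+.25).astype(int)],True,(0,0,255),1)
cv2.imwrite("pics/w5o.png",im)
E
```

```text
t 9.88 pos [0.5767 0.161  0.1951] yaw -8.69 zax [-2.9e-03  4.0e-04 -1.0e+00] F [ 0.34  0.6  -0.37] w 0.343
nest_1 0.85 [259.  315.3] [ 0.5512 -0.0344]
nest_1 0.68 [258.2 285.7] [0.5568 0.01  ]
nest_1 0.58 [259.1 206.4] [0.5733 0.1135]
shuttle_knob 0.69 [258.5 152.6] [0.5822 0.1778]
```

View pics/w5o.png

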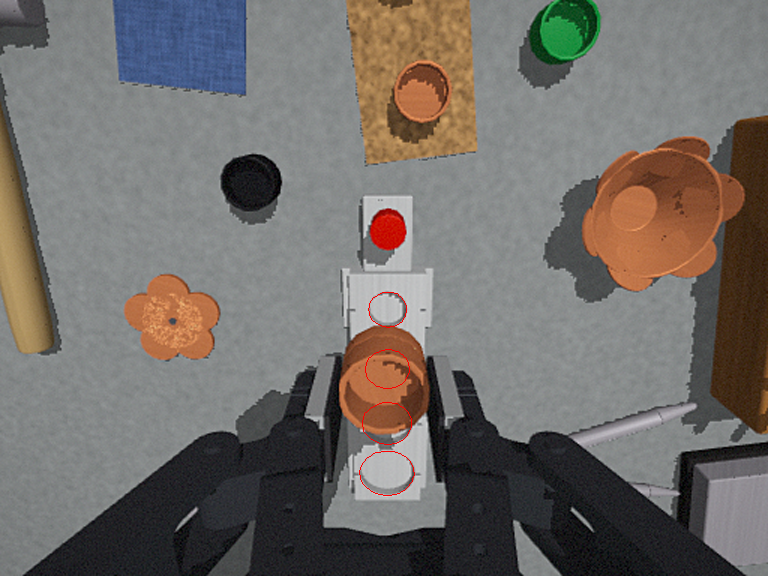

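```bash
python3 - <<'E'
from h import *
o=say();p=imaging.read_camera("wrist");V=view_of(p,o)
x=at_z(p,V,np.array((384.5,391))/1.5-.17,o["eef_pos"][2]+.0126);print(x, (Rq(o["tool_rot"]).inv().apply(x-o["eef_pos"])).round(4))
rows([(.573,.1133,.045,-8.8)],g=1)
E
```

```text
t 10.08 pos [0.5774 0.1608 0.1961] yaw -8.68 zax [-1.1e-03  1.0e-04 -1.0e+00] F [-0.48  0.76 -0.9 ] w 0.342
[0.57853335 0.16279801 0.20865534] [ 0.0008 -0.0021 -0.0126]
# n=5 to (0.573, 0.1133, 0.045, -8.8)
1 0.004 0.079 0.252 0 0 0.004;1 0.004 0.079 0.252 0 0 0.004;1 0.004 0.079 0.252 0 0 0.004;1 0.004 0.079 0.252 0 0 0.004;1 0.004 0.079 0.252 0 0 0.004
```

Request:
apply_moves --moves "1 0.004 0.08 0.252 0 0 0;1 0.004 0.08 0.252 0 0 0;1 0.004 0.08 0.252 0 0 0;1 0.004 0.08 0.252 0 0 0;1 0.004 0.08 0.2 0 0 0;1 0 0 0.05 0 0 0;1 0 0 0 0 0 0;1 0 0 0 0 0 0;1 0 0 0 0 0 0"

```text
t: 10.88
eef_pos: [0.5748, 0.1134, 0.0476]
tool_rot: [-0.001, 0.997, -0.076, 0.002]
contact_force: [0.5, -0.1, -0.6]
gripper_width: 0.342
```

```bash
python3 - <<'E'
from h import *
o=say();p=imaging.read_camera("wrist");save(p,"w6.png")
V=view_of(p,o)
s=imaging.read_camera("side");im=cv2.cvtColor(s["image"],cv2.COLOR_RGB2BGR);u=proj(s,view_of(s,o),o["eef_pos"])[0].astype(int);print(u)
c=im[max(0,u[1]-55):u[1]+45,u[0]-60:u[0]+60];cv2.imwrite("pics/s6.png",cv2.resize(c,None,fx=5,fy=5,interpolation=cv2.INTER_CUBIC))
E
```

```text
t 10.88 pos [0.5748 0.1134 0.0476] yaw -8.76 zax [ 0.0031  0.0015 -1.    ] F [ 0.54 -0.05 -0.64] w 0.342
[228 205]
```

View pics/w6.png

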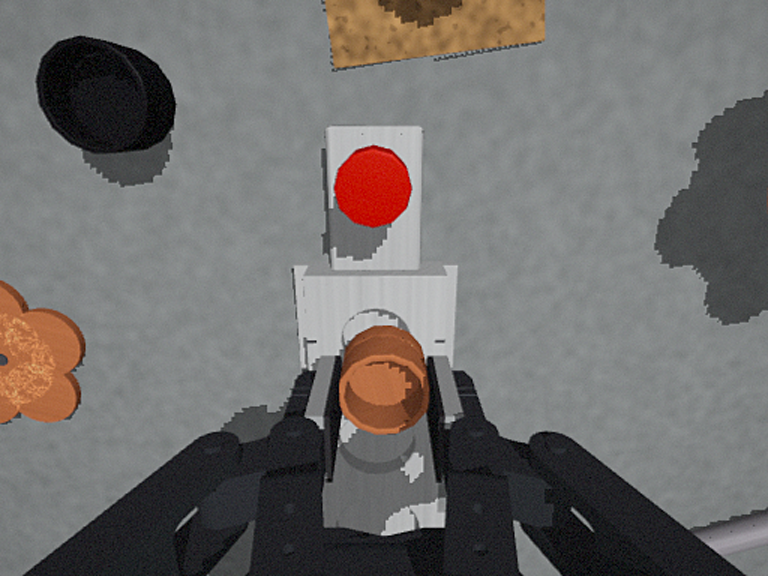

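View pics/s6.png

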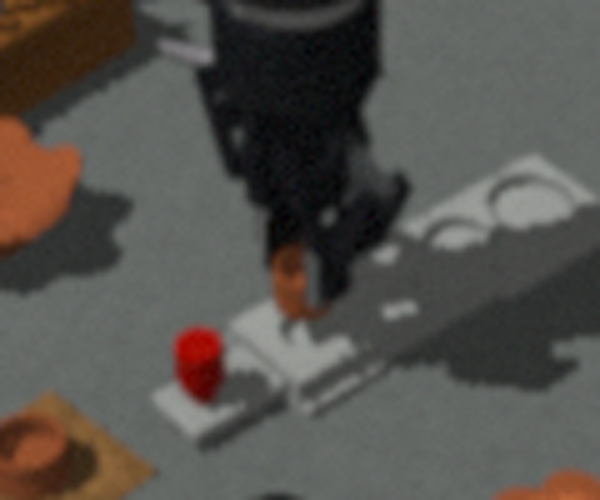

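```bash
python3 - <<'E'
from h import *
o=say();p=imaging.read_camera("wrist");V=view_of(p,o)
for uv in((375,341),(311,341),(439,341)):
    x=at_z(p,V,np.array(uv)/1.5-.17,.02);print(x, (Rq(o["tool_rot"]).inv().apply(x-o["eef_pos"])).round(4))
for zz in(-.0126,-.007):
    x=at_z(p,V,np.array((384,392.5))/1.5-.17,o["eef_pos"][2]-zz);print(x, (Rq(o["tool_rot"]).inv().apply(x-o["eef_pos"])).round(4))
k=at_z(p,V,np.array((373,187))/1.5-.17,.05);print("knobtop",k)
E
```

```text
t 10.98 pos [0.5748 0.113  0.0475] yaw -8.77 zax [ 0.0032  0.0011 -1.    ] F [ 0.88 -0.95 -0.06] w 0.342
[0.57187998 0.1136084  0.02      ] [-0.003  -0.0001  0.0275]
[0.54621   0.1176131 0.02     ] [-0.029  -0.0002  0.0274]
[0.59757681 0.10959952 0.02      ] [ 0.023  -0.0001  0.0275]
[0.57554894 0.11439873 0.06007753] [ 0.0006 -0.0016 -0.0126]
[0.57502749 0.11087872 0.05447753] [ 0.0006  0.002  -0.007 ]
knobtop [0.58214646 0.17851012 0.05      ]
```

Request:
apply_moves --moves "1 -0.026 0 0.016 0 0 0;1 0 0 0.016 0 0 0;1 0 0 0.016 0 0 0;1 0 0 0.016 0 0 0;1 0 0 0 0 0 0;1 0 0 0 0 0 0"

```text
t: 11.53
eef_pos: [0.5703, 0.112, 0.0377]
tool_rot: [0.0, 0.997, -0.077, -0.0]
contact_force: [0.4, -0.3, 0.7]
gripper_width: 0.341
```

Request:
apply_moves --moves "1 0 0 0.016 0 0 0;1 0 0 0.016 0 0 0;1 0 0 0 0 0 0;1 0 0 0 0 0 0"

```text
t: 11.87
eef_pos: [0.5703, 0.1121, 0.0339]
tool_rot: [0.0, 0.997, -0.077, -0.0]
contact_force: [0.3, -0.3, -0.3]
gripper_width: 0.345
```

Request:
apply_moves --moves "1 0.01 0 0.012 0 0 0;1 0 0 0 0 0 0;1 0 0 0 0 0 0"

```text
t: 12.12
eef_pos: [0.5717, 0.1119, 0.0326]
tool_rot: [0.0, 0.997, -0.077, 0.0]
contact_force: [-0.8, -0.6, -0.7]
gripper_width: 0.345
```

Request:
apply_moves --moves "1 0 0 0.01 0 0 0;1 0 0 0 0 0 0;1 0 0 0 0 0 0"

```text
t: 12.37
eef_pos: [0.5719, 0.1122, 0.0323]
tool_rot: [0.0, 0.997, -0.077, 0.0]
contact_force: [-1.3, -0.8, 7.6]
gripper_width: 0.337
```

Request:
apply_moves --moves "1 0 0 0.01 0 0 0;1 0 0 0 0 0 0;1 0 0 0 0 0 0"

```text
t: 12.62
eef_pos: [0.572, 0.1125, 0.0321]
tool_rot: [0.0, 0.997, -0.077, 0.001]
contact_force: [-5.5, -0.5, 15.1]
gripper_width: 0.343
```

Request:
apply_moves --moves "1 0 0 -0.1 0 0 0;1 0 0.1 -0.1 0 0 0;1 0 0.15 0 0 0 0;1 0 0.158 0 0 0 0;1 0 0 0 0 0 0;1 0 0 0 0 0 0;1 0 0 0 0 0 0"

```text
t: 13.2
eef_pos: [0.5643, 0.0641, 0.0547]
tool_rot: [-0.0, 0.997, -0.077, 0.0]
contact_force: [-0.4, 0.2, -1.3]
gripper_width: 0.341
```

```bash
python3 - <<'E'
from h import *
o=say();p=imaging.read_camera("wrist");save(p,"w7.png")
im=cv2.cvtColor(p["image"],cv2.COLOR_RGB2BGR);cv2.imwrite("pics/c7.png",cv2.resize(im[190:320,190:320],None,fx=4.5,fy=4.5,interpolation=cv2.INTER_CUBIC))
h=cv2.cvtColor(im,cv2.COLOR_BGR2HSV);m=((h[...,0]<20)&(h[...,1]>90)).astype(np.uint8);m[:,:215]=0;m[:,300:]=0;m[:200]=0;m[310:]=0
ys,xs=np.nonzero(m);b=np.array([xs.min()-.5,ys.min()-.5,xs.max()+.5,ys.max()+.5]);print("mask",b)
Mi=np.linalg.inv(np.array(p["mount"]));a=np.linspace(0,2*np.pi,200)
for yc in(-.003,-.0015,0,.0015,.003):
  for zb in(.012,.015,.018):
    q=np.vstack([proj(p,Mi,np.c_[.0155*np.cos(a),yc+.0155*np.sin(a),0*a+z]) for z in(zb,zb-.024)])
    print(yc,zb,np.r_[q.min(0),q.max(0)].round(1))
E
```

```text
t 13.2 pos [0.5643 0.0641 0.0547] yaw -8.83 zax [ 6.e-04  6.e-04 -1.e+00] F [-0.41  0.22 -1.26] w 0.341
mask [218.5 216.5 299.5 309.5]
-0.003 0.012 [222.7 209.4 286.5 285.1]
-0.003 0.015 [223.3 207.2 285.9 281.4]
-0.003 0.018 [223.9 205.2 285.4 277.9]
-0.0015 0.012 [222.8 211.9 286.4 287.6]
-0.0015 0.015 [223.4 209.7 285.8 283.9]
-0.0015 0.018 [224.  207.6 285.3 280.3]
0 0.012 [222.9 214.4 286.3 290.1]
0 0.015 [223.5 212.2 285.7 286.3]
0 0.018 [224.1 210.1 285.2 282.7]
0.0015 0.012 [223.  217.  286.2 292.6]
0.0015 0.015 [223.6 214.7 285.6 288.8]
0.0015 0.018 [224.2 212.5 285.1 285.2]
0.003 0.012 [223.1 219.5 286.1 295. ]
0.003 0.015 [223.7 217.2 285.6 291.2]
0.003 0.018 [224.3 215.  285.  287.6]
```

View pics/c7.png

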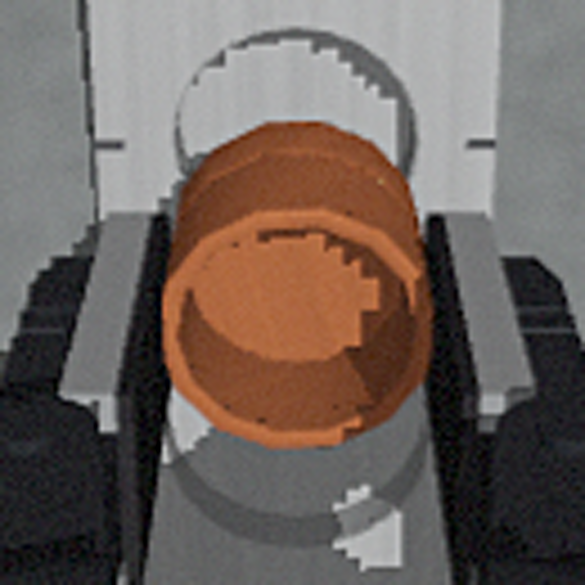

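```bash
python3 - <<'E'
from h import *
o=say();p=imaging.read_camera("wrist");V=view_of(p,o)
for c in((296.5,145),(297,121)):
    x=at_z(p,V,np.array(c)/4.5+190-.39,.02);print(x, (Rq(o["tool_rot"]).inv().apply(x-o["eef_pos"])).round(4))
E
```

```text
t 13.25 pos [0.5643 0.0646 0.0546] yaw -8.78 zax [ 6.e-04  9.e-04 -1.e+00] F [-0.24  0.29 -1.68] w 0.343
[0.5648207  0.06491469 0.02      ] [ 0.0004 -0.0003  0.0346]
[0.56545159 0.06853935 0.02      ] [ 0.0005 -0.004   0.0346]
```

Request:
apply_moves --moves "1 0.003 -0.008 0.05 0 0 0;1 0 0 0.06 0 0 0;1 0 0 0.05 0 0 0;1 0 0 0.02 0 0 0;1 0 0 0.01 0 0 0;1 0 0 0 0 0 0;1 0 0 0 0 0 0"

```text
t: 13.88
eef_pos: [0.5647, 0.0645, 0.0314]
tool_rot: [-0.0, 0.997, -0.077, 0.0]
contact_force: [0.4, 0.6, -0.4]
gripper_width: 0.342
```

Request:
apply_moves --moves "1 0 0 0.01 0 0 0;1 0 0 0 0 0 0;1 0 0 0 0 0 0"

```text
t: 14.13
eef_pos: [0.5647, 0.0644, 0.0304]
tool_rot: [-0.0, 0.997, -0.077, 0.0]
contact_force: [-0.2, 0.1, -0.1]
gripper_width: 0.337
```

Request:
apply_moves --moves "1 0 0 0.012 0 0 0;1 0 0 0.012 0 0 0;1 0 0 0.012 0 0 0;1 0 0 0 0 0 0;1 0 0 0 0 0 0"

```text
t: 14.55
eef_pos: [0.5645, 0.0644, 0.0258]
tool_rot: [0.0, 0.997, -0.077, -0.0]
contact_force: [-0.8, 0.0, -0.9]
gripper_width: 0.34
```

Request:
apply_moves --moves "1 0 0 0.01 0 0 0;1 0 0 0 0 0 0;1 0 0 0 0 0 0"

```text
t: 14.8
eef_pos: [0.5645, 0.0644, 0.0247]
tool_rot: [0.0, 0.997, -0.077, -0.0]
contact_force: [-0.8, -0.7, -1.0]
gripper_width: 0.344
```

Practically at the bottom of nest 2. Release, then rise straight.

Request:
apply_moves --moves "-0.2 0 0 0 0 0 0;-0.2 0 0 0 0 0 0;-0.2 0 0 0 0 0 0;-0.2 0 0 0 0 0 0;-0.2 0 0 -0.05 0 0 0;-0.2 0 0 -0.1 0 0 0;-0.2 0 0 -0.25 0 0 0;-0.2 0 0 -0.3 0 0 0;-0.2 0 0 -0.3 0 0 0;-0.2 0 0 -0.3 0 0 0;-1 0 0 0 0 0 0;-1 0 0 0 0 0 0"

```text
t: 15.8
eef_pos: [0.5662, 0.0649, 0.1842]
tool_rot: [-0.0, 0.997, -0.077, 0.003]
contact_force: [0.1, 0.3, 0.7]
gripper_width: 0.863
```

Request:
apply_moves --moves "-1 0 -0.2 0 0 0 0;-1 0 -0.2 0 0 0 0;-1 0 0 0 0 0 0;-1 0 0 0 0 0 0"

```text
t: 16.13
eef_pos: [0.571, 0.1134, 0.18]
tool_rot: [-0.0, 0.997, -0.075, -0.001]
contact_force: [0.2, -0.9, -0.0]
gripper_width: 1.003
```

```bash
cat >> h.py <<'E'
def shut_overlay(p,V,O,yaw,z0,name,cup=None,sc=1.5):
    im=cv2.resize(cv2.cvtColor(p["image"],cv2.COLOR_RGB2BGR),None,fx=sc,fy=sc,interpolation=cv2.INTER_CUBIC)
    a=np.radians(yaw);d=np.array([np.cos(a),np.sin(a)]);n=np.array([-d[1],d[0]]);t=np.linspace(0,2*np.pi,60)
    P=lambda s,l,z:np.r_[O+d*s+n*l,z0+z]
    for s,D in((-.075,.028),(-.025,.034),(.025,.04),(.075,.046)):
        q=proj(p,V,np.array([P(s+D/2*np.cos(x),D/2*np.sin(x),.02) for x in t]));cv2.polylines(im,[(q*sc+.25).astype(int)],True,(0,0,255),1)
    q=proj(p,V,np.array([P(-.103,-.028,.02),P(.103,-.028,.02),P(.103,.028,.02),P(-.103,.028,.02)]));cv2.polylines(im,[(q*sc+.25).astype(int)],True,(255,0,0),1)
    q=proj(p,V,np.array([P(-.14+.012*np.cos(x),.012*np.sin(x),.05) for x in t]));cv2.polylines(im,[(q*sc+.25).astype(int)],True,(255,255,0),1)
    cv2.imwrite("pics/"+name,im)
E
python3 - <<'E'
from h import *
o=say();p=imaging.read_camera("wrist");V=view_of(p,o)
shut_overlay(p,V,np.array([.5607,.0401]),-98.8,0,"w8.png")
E
```

```text
t 16.13 pos [0.571  0.1134 0.18  ] yaw -8.64 zax [-1.7e-03  4.0e-04 -1.0e+00] F [ 0.18 -0.89 -0.01] w 1.003
```

View pics/w8.png

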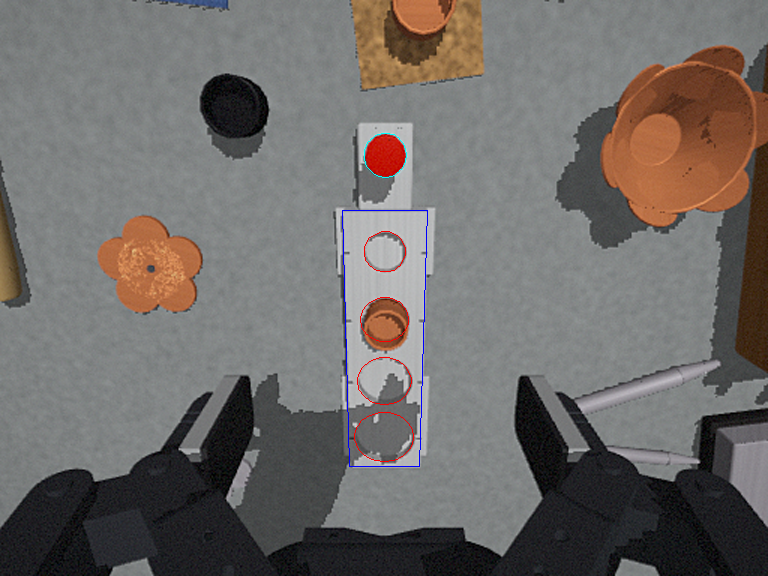

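```bash
python3 - <<'E'
from h import *
o=say();rows([(.5065,-.09,.26,0)])
E
```

```text
t 16.18 pos [0.5711 0.1119 0.1799] yaw -8.76 zax [-1.9e-03 -6.0e-04 -1.0e+00] F [-0.49 -0.81  0.66] w 0.999
# n=7 to (0.5065, -0.09, 0.26, 0)
-1 -0.039 0.249 -0.095 0 0 -0.313;-1 -0.045 0.248 -0.095 0 0 -0.313;-1 -0.050 0.247 -0.095 0 0 -0.313;-1 -0.056 0.246 -0.095 0 0 -0.313;-1 -0.061 0.245 -0.095 0 0 -0.313;-1 -0.066 0.243 -0.095 0 0 -0.313;-1 -0.072 0.242 -0.095 0 0 -0.313
```

Request:
apply_moves --moves "-1 -0.04 0.25 -0.095 0 0 -0.31;-1 -0.045 0.248 -0.095 0 0 -0.31;-1 -0.05 0.247 -0.095 0 0 -0.31;-1 -0.056 0.246 -0.095 0 0 -0.32;-1 -0.06 0.245 -0.095 0 0 -0.32;-1 -0.066 0.243 -0.095 0 0 -0.32;-1 -0.072 0.242 -0.095 0 0 -0.31;-1 0 0 0 0 0 0;-1 0 0 0 0 0 0;-1 0 0 0 0 0 0;-1 0 0 0 0 0 0"

```text
t: 17.1
eef_pos: [0.5068, -0.0891, 0.26]
tool_rot: [-0.0, 1.0, 0.0, -0.0]
contact_force: [-0.3, -0.9, 0.0]
gripper_width: 1.004
```

```bash
cat >> h.py <<'E'
def press_overlay(p,V,O,yaw,name,crop=None,sc=1.5):
    im=cv2.cvtColor(p["image"],cv2.COLOR_RGB2BGR)
    x0,y0=0,0
    if crop: x0,y0,x1,y1=crop; im=im[y0:y1,x0:x1]
    im=cv2.resize(im,None,fx=sc,fy=sc,interpolation=cv2.INTER_CUBIC)
    a=np.radians(yaw);d=np.array([np.cos(a),np.sin(a)]);n=np.array([-d[1],d[0]])
    P=lambda s,l,z:np.r_[O+d*s+n*l,z]
    def L(pts,c): q=proj(p,V,np.array([P(*k) for k in pts]));cv2.polylines(im,[((q-[x0,y0])*sc+sc/2-.5).round().astype(int)],False,c,1)
    L([(-.02,-.047,.025),(-.19,-.047,.025),(-.19,.047,.025),(-.02,.047,.025)],(0,0,255))
    L([(-.19,-.047,0),(-.19,.047,0)],(0,0,255))
    for k in(-1,1):
        L([(-.07,k*.03,.0335),(-.0,k*.03,.0335)],(255,0,0));L([(-.07,k*.036,.025),(-.0,k*.036,.025)],(0,255,255))
        L([(-.101,k*.049,.0395),(-.067,k*.036,.0395)],(255,255,0))
    cv2.imwrite("pics/"+name,im)
E
python3 - <<'E'
from h import *
o=say();p=imaging.read_camera("wrist");V=view_of(p,o);save(p,"w9.png")
press_overlay(p,V,np.array([.506,-.3435]),-90,"w9o.png",(155,140,355,384),2.45)
im=cv2.cvtColor(p["image"],cv2.COLOR_RGB2BGR);cv2.imwrite("pics/w9c.png",cv2.resize(im[140:384,155:355],None,fx=2.45,fy=2.45,interpolation=cv2.INTER_CUBIC))
g=p["image"].astype(int); m=(g[:,:,1]>g[:,:,0]*1.3)&(g[:,:,1]>g[:,:,2]*1.1)
for r in range(150,290,6):
    c=np.flatnonzero(m[r,195:320])+195
    if len(c)>30: a=at_z(p,V,(c[0]-.5,r),.025);b=at_z(p,V,(c[-1]+.5,r),.025);print(r,c[0],c[-1],a[:2].round(4),b[:2].round(4),((a+b)/2)[:2].round(4),round(np.linalg.norm(a-b),4))
for n in("guide_mouth","punch_tip"):
    for r in nets.spot_point(p,n)[:2]: print(n,r["score"],np.round(r["location"],1),at_z(p,V,r["location"],.025 if n[0]=="g" else .075).round(4))
E
```

```text
t 17.1 pos [ 0.5068 -0.0891  0.26  ] yaw 0.03 zax [-1.e-03  5.e-04 -1.e+00] F [-0.26 -0.88  0.  ] w 1.004
198 221 288 [ 0.4611 -0.1496] [ 0.55   -0.1495] [ 0.5056 -0.1496] 0.0889
204 219 289 [ 0.4582 -0.158 ] [ 0.5517 -0.158 ] [ 0.5049 -0.158 ] 0.0935
210 219 289 [ 0.4579 -0.1666] [ 0.552  -0.1665] [ 0.5049 -0.1666] 0.0941
216 220 289 [ 0.4589 -0.1753] [ 0.5523 -0.1752] [ 0.5056 -0.1753] 0.0934
222 221 289 [ 0.4599 -0.1841] [ 0.5526 -0.184 ] [ 0.5062 -0.1841] 0.0928
228 221 288 [ 0.4595 -0.1931] [ 0.5516 -0.193 ] [ 0.5056 -0.193 ] 0.0921
234 221 288 [ 0.4592 -0.2021] [ 0.5519 -0.202 ] [ 0.5056 -0.2021] 0.0927
240 222 288 [ 0.4602 -0.2113] [ 0.5522 -0.2112] [ 0.5062 -0.2113] 0.092
246 222 288 [ 0.4599 -0.2207] [ 0.5526 -0.2206] [ 0.5062 -0.2206] 0.0927
252 222 288 [ 0.4596 -0.2301] [ 0.5529 -0.23  ] [ 0.5062 -0.2301] 0.0933
258 223 288 [ 0.4606 -0.2397] [ 0.5532 -0.2396] [ 0.5069 -0.2397] 0.0926
264 224 288 [ 0.4617 -0.2495] [ 0.5536 -0.2494] [ 0.5076 -0.2494] 0.0919
270 226 285 [ 0.4642 -0.2594] [ 0.5497 -0.2593] [ 0.5069 -0.2593] 0.0854
276 229 319 [ 0.4682 -0.2694] [ 0.5988 -0.2693] [ 0.5335 -0.2693] 0.1306
282 195 319 [ 0.4187 -0.2796] [ 0.5995 -0.2794] [ 0.5091 -0.2795] 0.1807
288 195 313 [ 0.4181 -0.29  ] [ 0.5914 -0.2898] [ 0.5048 -0.2899] 0.1733
guide_mouth 0.56 [255.8 277.3] [ 0.5074 -0.2715  0.025 ]
punch_tip 0.9 [257.4 345.1] [ 0.5096 -0.3449  0.075 ]
```

View pics/w9o.png

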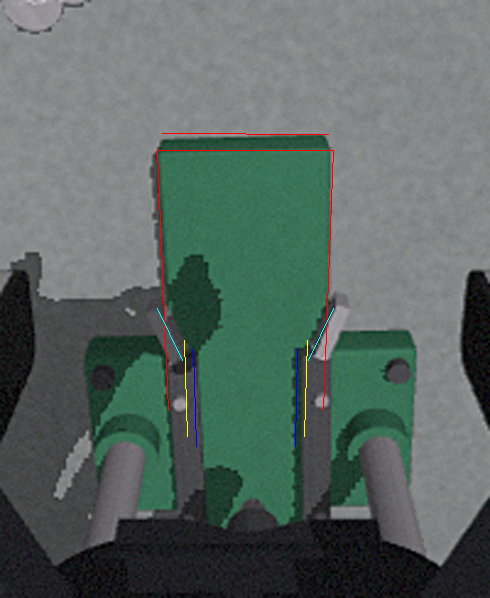

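View pics/w9c.png

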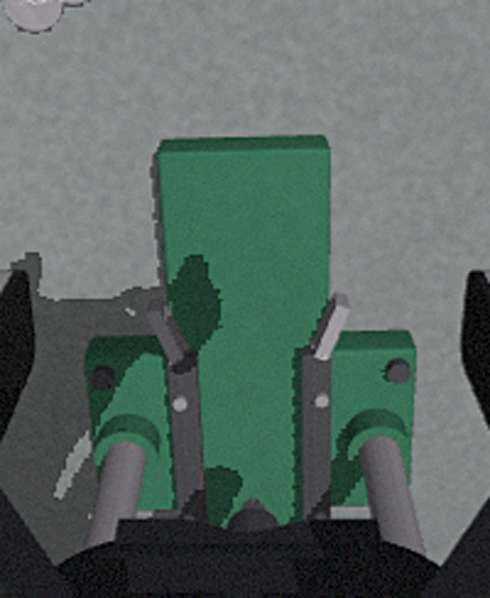

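```bash
python3 - <<'E'
from h import *
o=say();p=imaging.read_camera("wrist");V=view_of(p,o)
f=lambda c:np.array(c)/2.45+[155,140]-.3
L=[]
for c,z in(((184,355),.036),((317,355),.036),((180,404),.038),((321.5,402),.038),((190,510),.036),((316,510),.036),((159,151),.025),((329,149.5),.025),((168,280),.025),((328,280),.025),((103,377),.025),((398,370),.025)):
    x=at_z(p,V,f(c),z);L.append(x[:2]);
for i in range(0,len(L),2): print(L[i].round(4),L[i+1].round(4),((L[i]+L[i+1])/2).round(4),np.linalg.norm(L[i]-L[i+1]).round(4),"perp deg",np.degrees(np.arctan2(*(L[i+1]-L[i])[::-1])).round(2))
press_overlay(p,V,np.array([.5083,-.3435]),-88.7,"w9p.png",(155,140,355,384),2.45)
E
```

```text
t 17.25 pos [ 0.5071 -0.0888  0.2601] yaw 0.08 zax [-7.e-04  5.e-04 -1.e+00] F [ 1.17 -0.87 -1.07] w 1.003
[ 0.4713 -0.2757] [ 0.5477 -0.2756] [ 0.5095 -0.2757] 0.0765 perp deg 0.1
[ 0.4682 -0.3084] [ 0.5512 -0.3068] [ 0.5097 -0.3076] 0.083 perp deg 1.08
[ 0.472  -0.3908] [ 0.5507 -0.3906] [ 0.5114 -0.3907] 0.0787 perp deg 0.1
[ 0.4602 -0.1541] [ 0.5512 -0.1531] [ 0.5057 -0.1536] 0.0911 perp deg 0.63
[ 0.4624 -0.2331] [ 0.5536 -0.233 ] [ 0.508 -0.233] 0.0912 perp deg 0.09
[ 0.4212 -0.2996] [ 0.5976 -0.2943] [ 0.5094 -0.297 ] 0.1764 perp deg 1.73
```

View pics/w9p.png

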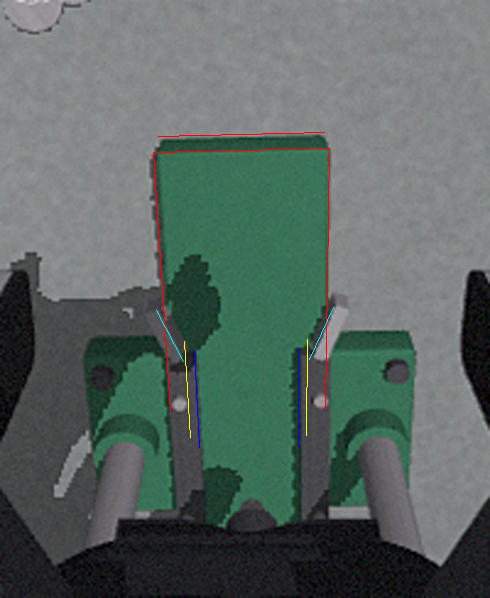

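```bash
python3 - <<'E'
from h import *
o=say();rows([(.5625,.052,.08,-8.8)])
E
```

```text
t 17.3 pos [ 0.5071 -0.0889  0.2602] yaw 0.07 zax [-6.e-04  4.e-04 -1.e+00] F [-0.23 -0.07 -0.94] w 1.003
# n=7 to (0.5625, 0.052, 0.08, -8.8)
-1 0.066 -0.168 0.215 0 0 0.317;-1 0.062 -0.169 0.215 0 0 0.317;-1 0.059 -0.170 0.215 0 0 0.317;-1 0.055 -0.172 0.215 0 0 0.317;-1 0.051 -0.173 0.215 0 0 0.317;-1 0.047 -0.174 0.215 0 0 0.317;-1 0.043 -0.175 0.215 0 0 0.317
```

Request:
apply_moves --moves "-1 0.066 -0.168 0.215 0 0 0.32;-1 0.062 -0.17 0.215 0 0 0.32;-1 0.059 -0.17 0.215 0 0 0.32;-1 0.055 -0.172 0.215 0 0 0.32;-1 0.05 -0.173 0.215 0 0 0.32;-1 0.047 -0.174 0.215 0 0 0.31;-1 0.043 -0.175 0.215 0 0 0.31;-1 0 0 0 0 0 0;-1 0 0 0 0 0 0;-1 0 0 0 0 0 0"

```text
t: 18.13
eef_pos: [0.5627, 0.051, 0.0802]
tool_rot: [0.0, 0.997, -0.077, -0.0]
contact_force: [-0.0, -1.3, -0.1]
gripper_width: 0.998
```

```bash
python3 - <<'E'
from h import *
o=say();p=imaging.read_camera("wrist");V=view_of(p,o)
shut_overlay(p,V,np.array([.5607,.0401]),-98.8,0,"w10.png")
E
```

```text
t 18.13 pos [0.5627 0.051  0.0802] yaw -8.86 zax [-2.e-04 -3.e-04 -1.e+00] F [-0.03 -1.27 -0.14] w 0.998
```

View pics/w10.png

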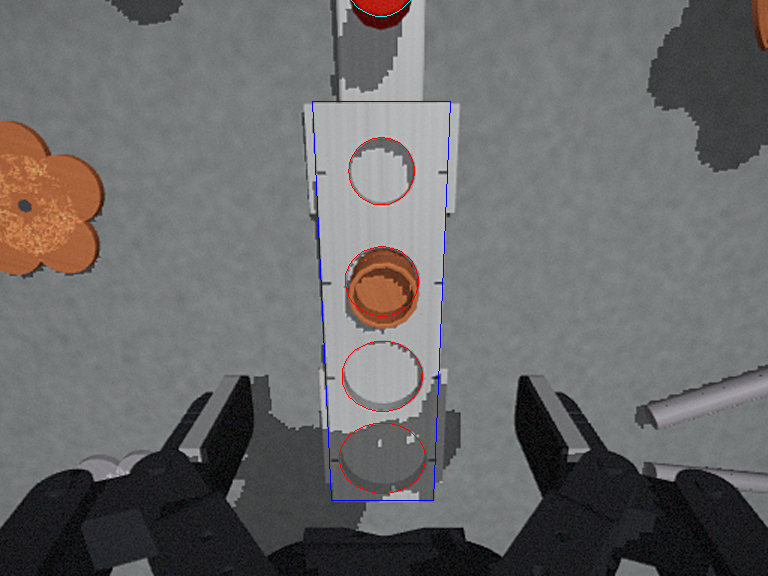

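Request:
apply_moves --moves "-1 0 0 0.15 0 0 0;-1 0 0 0.15 0 0 0;-1 0 0 0.15 0 0 0;-1 0 0 0.1 0 0 0;-1 0 0 0.08 0 0 0;-1 0 0 0 0 0 0;-1 0 0 0 0 0 0"

```text
t: 18.77
eef_pos: [0.5629, 0.0507, 0.0048]
tool_rot: [0.0, 0.997, -0.078, 0.0]
contact_force: [-0.2, -0.2, -0.2]
gripper_width: 1.001
```

Request:
apply_moves --moves "1 0 0 0 0 0 0;1 0 0 0 0 0 0;1 0 0 0 0 0 0;1 0 0 0 0 0 0;1 0 0 0 0 0 0;1 0 0 0 0 0 0" --force 90

```text
t: 19.27
eef_pos: [0.563, 0.0512, 0.0059]
tool_rot: [0.0, 0.997, -0.078, 0.001]
contact_force: [-3.5, -0.4, 9.7]
gripper_width: 0.629
```

Request:
apply_moves --moves "1 0 0 -0.03 0 0 0;1 0 0 -0.05 0 0 0;1 0 0 -0.1 0 0 0;1 0 0 -0.1 0 0 0;1 0 0 -0.1 0 0 0;1 0 0 -0.03 0 0 0;1 0 0 0 0 0 0;1 0 0 0 0 0 0;1 0 0 0 0 0 0"

```text
t: 20.02
eef_pos: [0.5622, 0.0508, 0.0532]
tool_rot: [0.0, 0.997, -0.078, -0.0]
contact_force: [0.8, -1.1, -7.9]
gripper_width: 0.628
```

```bash
python3 - <<'E'
from h import *
o=say();p=imaging.read_camera("wrist");V=view_of(p,o);save(p,"w11.png")
s=imaging.read_camera("side");im=cv2.cvtColor(s["image"],cv2.COLOR_RGB2BGR);cv2.imwrite("pics/s11.png",cv2.resize(im[120:290,170:330],None,fx=4.5,fy=3.5*4.5/4.5,interpolation=cv2.INTER_CUBIC))
d=np.array([np.cos(np.radians(-88.6)),np.sin(np.radians(-88.6))]);O=np.array([.5104,-.3437])
def W(px): return O+d*(px-.012)
for px in(-.25,-.19,-.16): print(px,W(px).round(4))
a=W(-.24)
rows([(a[0],a[1],.052,1.4)],g=1,maxs=.15,maxr=.5)
E
```

```text
t 20.02 pos [0.5622 0.0508 0.0532] yaw -8.92 zax [-8.e-04 -3.e-04 -1.e+00] F [ 0.8  -1.07 -7.9 ] w 0.628
-0.25 [ 0.504  -0.0818]
-0.19 [ 0.5055 -0.1418]
-0.16 [ 0.5062 -0.1718]
# n=9 to (np.float64(0.5042430911055313), np.float64(-0.09177522457514187), 0.052, 1.4)
1 -0.032 0.139 0.001 0 0 -0.286;1 -0.035 0.138 0.001 0 0 -0.286;1 -0.038 0.137 0.001 0 0 -0.286;1 -0.041 0.137 0.001 0 0 -0.286;1 -0.043 0.136 0.001 0 0 -0.286;1 -0.046 0.135 0.001 0 0 -0.286;1 -0.049 0.134 0.001 0 0 -0.286;1 -0.051 0.133 0.001 0 0 -0.286;1 -0.054 0.132 0.001 0 0 -0.286
```

View pics/w11.png

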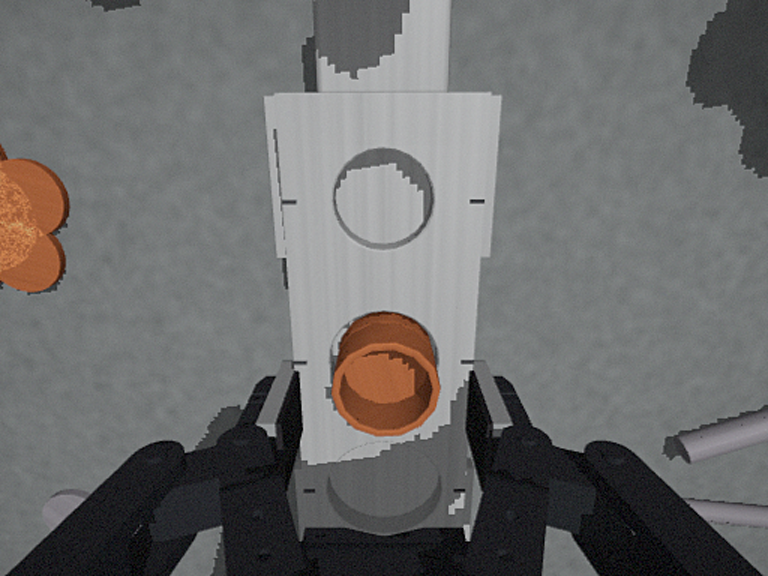

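View pics/s11.png

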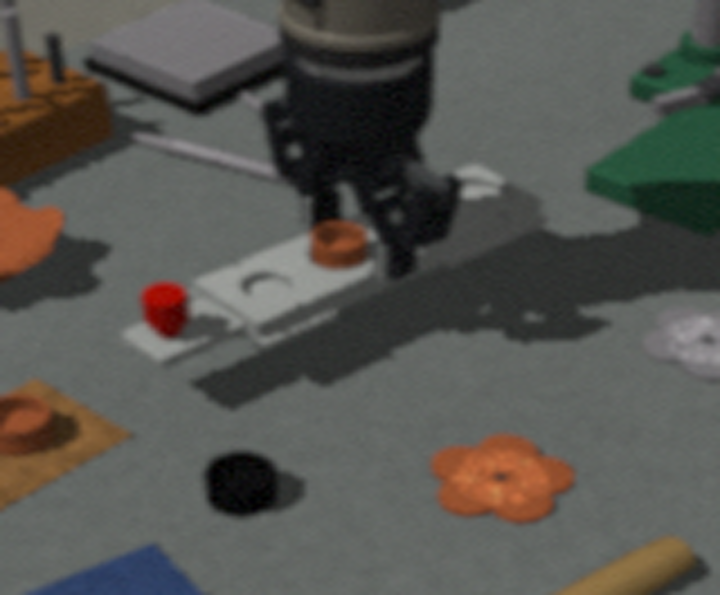

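```bash
python3 - <<'E'
from h import *
from scipy.optimize import least_squares
o=say();p=imaging.read_camera("wrist");Mi=np.linalg.inv(np.array(p["mount"]))
# ticks outer ends ~ plate edge; use nest row lines midpoints and half widths: inner tick ends at +-? use midpoints rows
obs=np.array([(383,201),(384,362),(385,491)])/1.5-.17
xs=np.array([-.075,-.025,.025])
def f(v):
    y0,z0,a=v
    P=np.c_[0*xs,y0+xs*np.cos(a),z0+xs*np.sin(a)]   # tool y = shuttle x ; tool z down
    return (proj(p,Mi,P)-obs)[:,1]
for z in(.0,-.015,-.016,-.017):
    r=least_squares(lambda v:f((v[0],z,v[1])),[.012,0]);print(z,r.x,r.fun)
E
```

```text
t 20.12 pos [0.5621 0.0509 0.0529] yaw -8.9 zax [-1.3e-03 -2.0e-04 -1.0e+00] F [-0.27 -0.34 -6.55] w 0.626
0.0 [ 0.01838177 -0.20790543] [ 7.45275892 -5.34523935 -3.79884284]
-0.015 [ 0.01116228 -0.00161148] [-0.20935238  0.25394115  0.01591862]
-0.016 [0.01062848 0.01536284] [-0.60054749  0.7499161   0.02752441]
-0.017 [0.01008588 0.03230696] [-0.97538642  1.25250754  0.01572006]
```

Request:
apply_moves --moves "1 -0.032 0.08 0 0 0 -0.29;1 -0.035 0.138 0 0 0 -0.29;1 -0.038 0.137 0 0 0 -0.29;1 -0.04 0.137 0 0 0 -0.29;1 -0.043 0.136 0 0 0 -0.29;1 -0.046 0.135 0 0 0 -0.29;1 -0.049 0.134 0 0 0 -0.29;1 -0.05 0.133 0 0 0 -0.28;1 -0.054 0.13 0 0 0 -0.28;1 0 0.06 0 0 0 0;1 0 0 0 0 0 0;1 0 0 0 0 0 0"

```text
t: 21.17
eef_pos: [0.5072, -0.0913, 0.0536]
tool_rot: [-0.0, 1.0, 0.012, 0.0]
contact_force: [-0.2, 0.9, -6.1]
gripper_width: 0.628
```

```bash
python3 - <<'E'
from h import *
o=say();p=imaging.read_camera("wrist");V=view_of(p,o);save(p,"w12.png")
s=imaging.read_camera("scene");im=cv2.cvtColor(s["image"],cv2.COLOR_RGB2BGR);cv2.imwrite("pics/s12.png",cv2.resize(im[80:240,80:280],None,fx=3.7,fy=3.7,interpolation=cv2.INTER_CUBIC))
d=np.array([np.cos(np.radians(-88.6)),np.sin(np.radians(-88.6))]);O=np.array([.5104,-.3437])
print("shuttle origin press x",(np.array(o["eef_pos"])[:2]-O)@d+.0112,"lat",(np.array(o["eef_pos"])[:2]-O)@np.array([-d[1],d[0]]))
E
```

```text
t 21.17 pos [ 0.5072 -0.0913  0.0536] yaw 1.38 zax [ 8.e-04  8.e-04 -1.e+00] F [-0.18  0.88 -6.08] w 0.628
shuttle origin press x -0.24120713101740632 lat 0.0029985782715327724
```

View pics/w12.png

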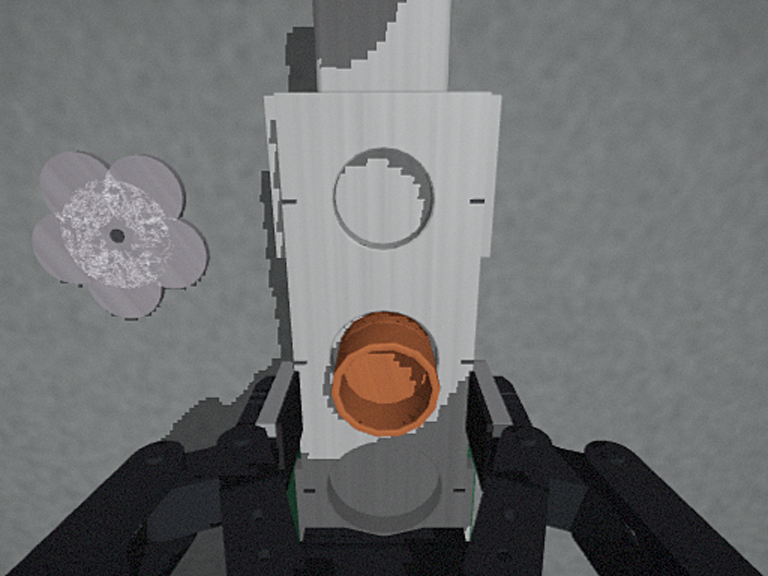

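View pics/s12.png

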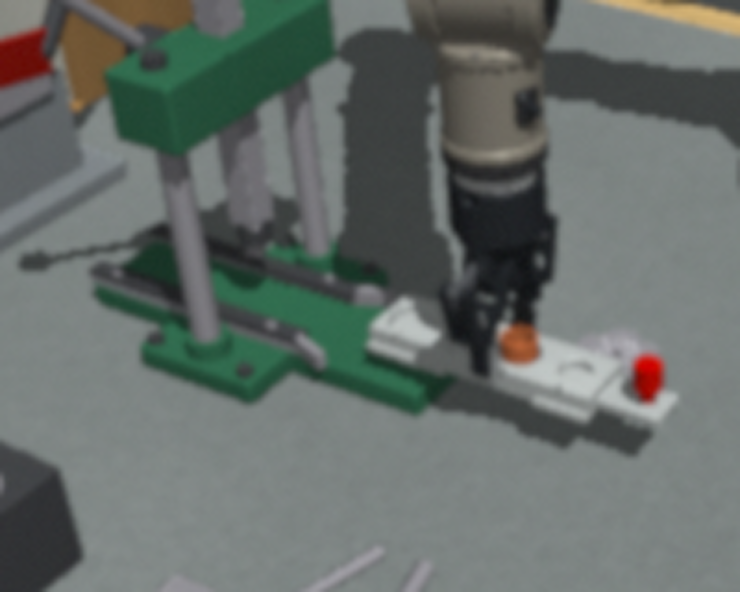

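Request:
apply_moves --moves "1 -0.022 0 0.05 0 0 0;1 0 0.05 0.06 0 0 0;1 0 0.1 0.04 0 0 0;1 0 0.1 0.02 0 0 0;1 0 0.08 0 0 0 0;1 0 0.05 0 0 0 0;1 0 0 0 0 0 0;1 0 0 0 0 0 0;1 0 0 0 0 0 0"

```text
t: 22.02
eef_pos: [0.5054, -0.137, 0.0334]
tool_rot: [-0.0, 1.0, 0.013, 0.0]
contact_force: [0.2, -0.1, -5.4]
gripper_width: 0.627
```

```bash
cat >> h.py <<'E'
def pressrel(o,off=.0112,O=np.array([.5104,-.3437]),yaw=-88.6):
    d=np.array([np.cos(np.radians(yaw)),np.sin(np.radians(yaw))])
    v=np.array(o["eef_pos"])[:2]-O
    print("shuttle origin press x",round(v@d+off,4),"lat",round(v@np.array([-d[1],d[0]]),4))
E
python3 - <<'E'
from h import *
o=say();pressrel(o)
w=imaging.read_camera("wrist");save(w,"w13.png")
s=imaging.read_camera("scene");im=cv2.cvtColor(s["image"],cv2.COLOR_RGB2BGR);cv2.imwrite("pics/s13.png",cv2.resize(im[120:220,100:240],None,fx=5.3,fy=5.3,interpolation=cv2.INTER_CUBIC))
E
```

```text
t 22.02 pos [ 0.5054 -0.137   0.0334] yaw 1.46 zax [ 6.e-04  5.e-04 -1.e+00] F [ 0.23 -0.14 -5.43] w 0.627
shuttle origin press x -0.1956 lat 0.0
```

View pics/s13.png

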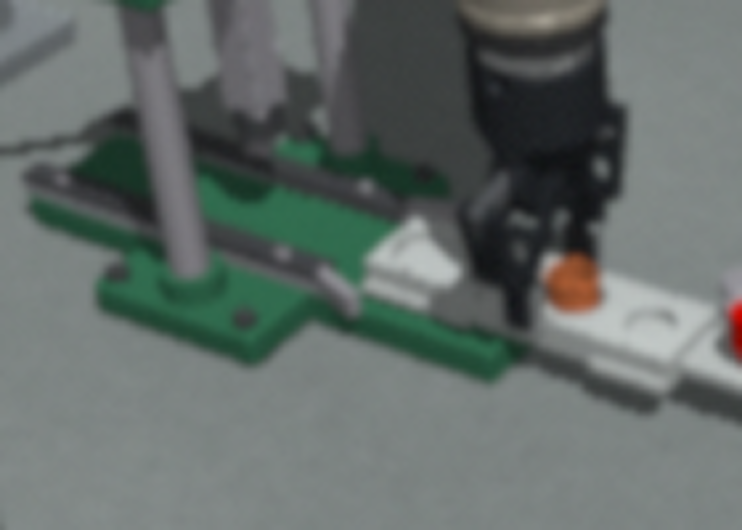

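View pics/w13.png

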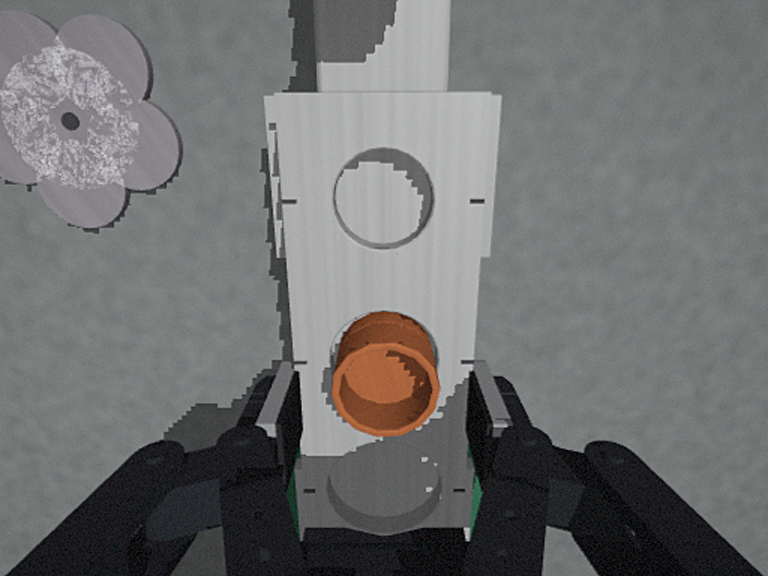

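Request:
apply_moves --moves "1 0 0 0.01 0 0 0;1 0 0 0.008 0 0 0;1 0 0 0 0 0 0;1 0 0 0 0 0 0"

```text
t: 22.45
eef_pos: [0.5052, -0.1372, 0.031]
tool_rot: [-0.0, 1.0, 0.013, -0.0]
contact_force: [0.9, -0.1, -6.6]
gripper_width: 0.621
```

Request:
apply_moves --moves "1 0 0 0.006 0 0 0;1 0 0 0 0 0 0;1 0 0 0 0 0 0"

```text
t: 22.7
eef_pos: [0.5052, -0.1371, 0.0307]
tool_rot: [0.0, 1.0, 0.013, 0.0]
contact_force: [-3.3, 1.8, 2.9]
gripper_width: 0.626
```

Request:
apply_moves --moves "1 0 0 0.006 0 0 0;1 0 0 0 0 0 0;1 0 0 0 0 0 0"

```text
t: 22.95
eef_pos: [0.5052, -0.137, 0.0305]
tool_rot: [0.0, 1.0, 0.013, 0.0]
contact_force: [-5.8, 1.4, 10.7]
gripper_width: 0.623
```

Request:
apply_moves --moves "1 0 0 -0.018 0 0 0;1 0 0 0 0 0 0;1 0 0.035 0 0 0 0;1 0 0.035 0 0 0 0;1 0 0.035 0 0 0 0;1 0 0.035 0 0 0 0;1 0 0 0 0 0 0;1 0 0 0 0 0 0"

```text
t: 23.62
eef_pos: [0.5055, -0.1547, 0.0316]
tool_rot: [-0.0, 1.0, 0.012, -0.0]
contact_force: [0.7, 0.5, -6.3]
gripper_width: 0.627
```

Request:
apply_moves --moves "1 0 0.03 0 0 0 0;1 0 0.03 0 0 0 0;1 0 0 0 0 0 0;1 0 0 0 0 0 0"

```text
t: 23.95
eef_pos: [0.5057, -0.1617, 0.0317]
tool_rot: [0.0, 1.0, 0.012, -0.0]
contact_force: [-0.1, -0.6, -6.5]
gripper_width: 0.626
```

```bash
python3 - <<'E'
from h import *
o=say();pressrel(o)
s=imaging.read_camera("scene");im=cv2.cvtColor(s["image"],cv2.COLOR_RGB2BGR);cv2.imwrite("pics/s14.png",cv2.resize(im[120:220,100:240],None,fx=5.3,fy=5.3,interpolation=cv2.INTER_CUBIC))
s=imaging.read_camera("side");im=cv2.cvtColor(s["image"],cv2.COLOR_RGB2BGR);cv2.imwrite("pics/t14.png",cv2.resize(im[100:200,260:400],None,fx=5.3,fy=5.3,interpolation=cv2.INTER_CUBIC))
E
```

```text
t 23.95 pos [ 0.5057 -0.1617  0.0317] yaw 1.42 zax [-0.e+00 -1.e-04 -1.e+00] F [-0.05 -0.59 -6.47] w 0.626
shuttle origin press x -0.1708 lat -0.0002
```

View pics/s14.png

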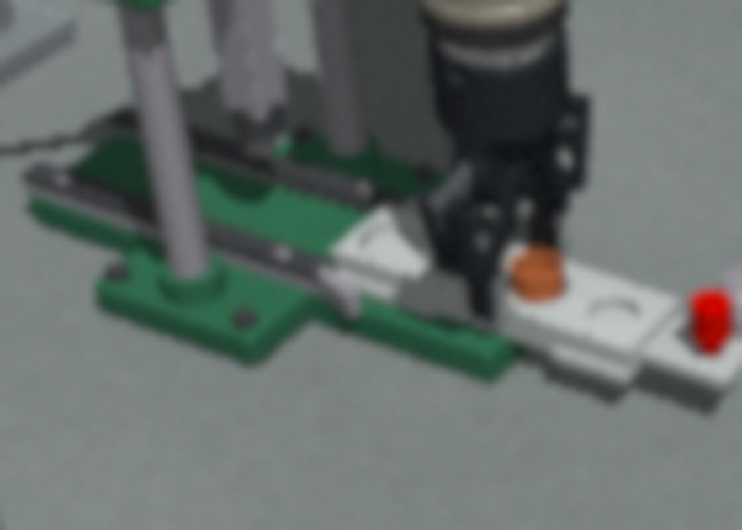

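View pics/t14.png

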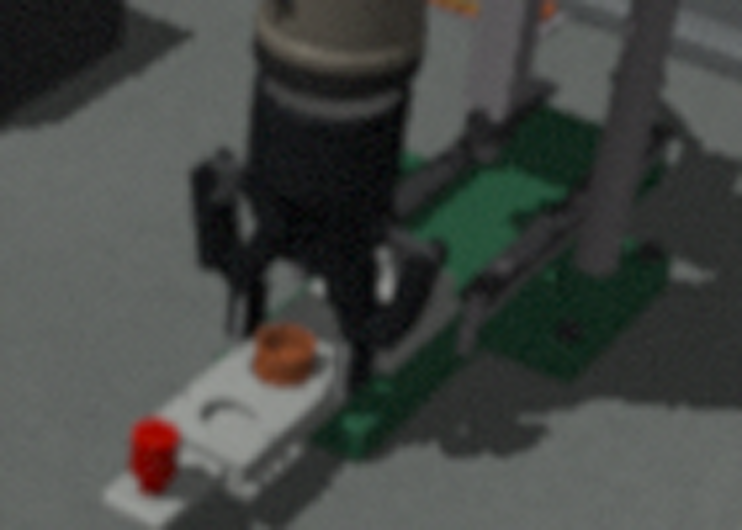

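Request:
apply_moves --moves "1 0 0.03 0 0 0 0;1 0 0.03 0 0 0 0;1 0 0 0 0 0 0;1 0 0 0 0 0 0"

```text
t: 24.38
eef_pos: [0.5059, -0.1691, 0.0317]
tool_rot: [0.0, 1.0, 0.012, 0.0]
contact_force: [-0.6, -0.6, -7.0]
gripper_width: 0.628
```

Request:
apply_moves --moves "1 0 0.03 0 0 0 0;1 0 0.03 0 0 0 0;1 0 0.02 0 0 0 0;1 0 0.02 0 0 0 0;1 0 0 0 0 0 0;1 0 0 0 0 0 0"

```text
t: 24.88
eef_pos: [0.506, -0.181, 0.0317]
tool_rot: [0.0, 1.0, 0.012, -0.0]
contact_force: [-1.0, -0.6, -7.3]
gripper_width: 0.629
```

```bash
python3 - <<'E'
from h import *
o=say();pressrel(o);print(np.round(o["torque"],2))
E
```

```text
t 24.88 pos [ 0.506  -0.181   0.0317] yaw 1.41 zax [-2.e-04 -1.e-04 -1.e+00] F [-1.   -0.62 -7.32] w 0.629
shuttle origin press x -0.1516 lat -0.0004
[-0.11  0.13 -0.12]
```

Request:
apply_moves --moves "1 0 0 0.007 0 0 0;1 0 0 0 0 0 0;-1 0 0 0 0 0 0;-1 0 0 0 0 0 0;-1 0 0 0 0 0 0;-1 0 0 0 0 0 0;-1 0 0 0 0 0 0;-1 0 0 0 0 0 0"

```text
t: 25.55
eef_pos: [0.5065, -0.1805, 0.0311]
tool_rot: [0.0, 1.0, 0.013, 0.0]
contact_force: [0.3, 0.6, -0.3]
gripper_width: 0.999
```

Request:
apply_moves --moves "-1 0 0 -0.1 0 0 0;-1 0 0 -0.2 0 0 0;-1 0 0 -0.3 0 0 0;-1 0 -0.2 -0.3 0 0 0;-1 0 -0.3 -0.2 0 0 0;-1 0 -0.3 -0.1 0 0 0;-1 0 -0.2 0 0 0 0;-1 0 -0.2 0 0 0 0;-1 0 -0.06 0 0 0 0;-1 0 0 0 0 0 0;-1 0 0 0 0 0 0;-1 0 0 0 0 0 0"

```text
t: 26.55
eef_pos: [0.5024, -0.0335, 0.1726]
tool_rot: [0.0, 1.0, 0.012, -0.0]
contact_force: [-1.1, -0.6, 0.3]
gripper_width: 0.998
```

```bash
python3 - <<'E'
from h import *
o=say();p=imaging.read_camera("wrist");V=view_of(p,o);save(p,"w15.png")
d=np.array([np.cos(np.radians(-88.6)),np.sin(np.radians(-88.6))]);O=np.array([.5104,-.3437])
shut_overlay(p,V,O+d*(-.1516),-88.6,.025,"w15o.png")
E
```

```text
t 26.55 pos [ 0.5024 -0.0335  0.1726] yaw 1.33 zax [-5.e-04 -8.e-04 -1.e+00] F [-1.05 -0.57  0.33] w 0.998
```

View pics/w15o.png

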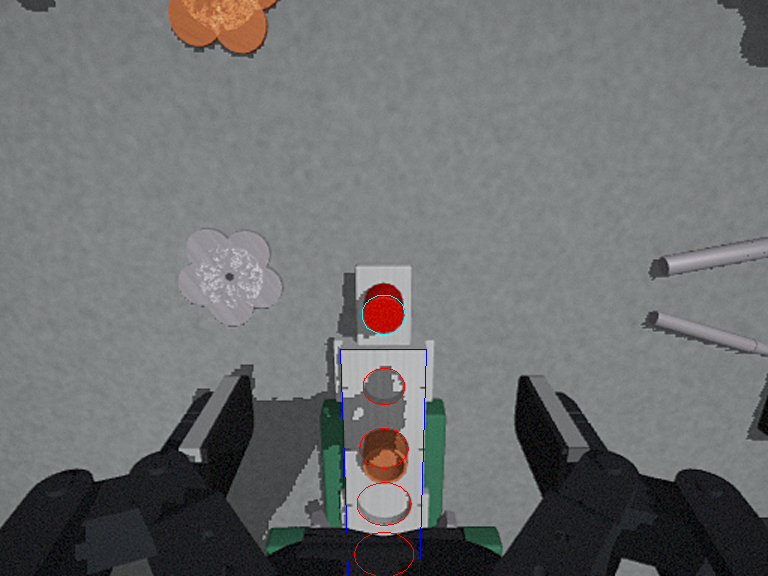

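Request:
apply_moves --moves "-0.2 0.006 0.08 0.1 0 0 0;-0.2 0 0.078 0.2 0 0 0;-0.2 0 0 0.25 0 0 0;-0.2 0 0 0.2 0 0 0;-0.2 0 0 0.15 0 0 0;-0.2 0 0 0.1 0 0 0;-0.2 0 0 0.05 0 0 0;-0.2 0 0 0 0 0 0;-0.2 0 0 0 0 0 0"

```text
t: 27.35
eef_pos: [0.504, -0.0509, 0.0469]
tool_rot: [-0.0, 1.0, 0.012, 0.0]
contact_force: [0.3, 1.0, 0.1]
gripper_width: 0.598
```

```bash
python3 - <<'E'
from h import *
o=say();p=imaging.read_camera("wrist");V=view_of(p,o);save(p,"w16.png")
E
```

```text
t 27.35 pos [ 0.504  -0.0509  0.0469] yaw 1.43 zax [ 3.e-04  0.e+00 -1.e+00] F [0.29 0.96 0.12] w 0.598
```

View pics/w16.png

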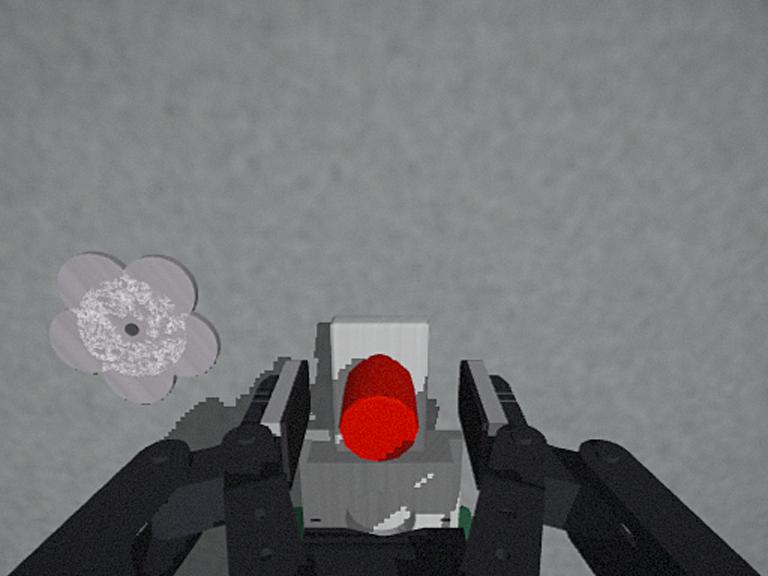

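Request:
apply_moves --moves "-0.2 -0.008 0.01 0 0 0 0;-0.2 0 0 0 0 0 0;1 0 0 0 0 0 0;1 0 0 0 0 0 0;1 0 0 0 0 0 0;1 0 0 0 0 0 0;1 0 0 0 0 0 0;1 0 0 0 0 0 0;1 0 0 0 0 0 0" --force 40

```text
t: 28.15
eef_pos: [0.5029, -0.0517, 0.0468]
tool_rot: [-0.0, 1.0, 0.013, 0.0]
contact_force: [-0.1, 0.1, 1.8]
gripper_width: 0.263
```

Request:
apply_moves --moves "1 0 0.04 0 0 0 0;1 0 0.05 0 0 0 0;1 0 0.05 0 0 0 0;1 0 0 0 0 0 0;1 0 0 0 0 0 0"

```text
t: 28.57
eef_pos: [0.5039, -0.0671, 0.0471]
tool_rot: [-0.001, 1.0, 0.013, 0.001]
contact_force: [-1.1, 4.5, 4.4]
gripper_width: 0.264
```

Request:
apply_moves --moves "1 0 0.05 0 0 0 0;1 0 0.05 0 0 0 0;1 0 0.05 0 0 0 0;1 0 0.05 0 0 0 0;1 0 0.05 0 0 0 0;1 0 0.05 0 0 0 0;1 0 0 0 0 0 0;1 0 0 0 0 0 0"

```text
t: 29.23
eef_pos: [0.5049, -0.103, 0.0473]
tool_rot: [-0.001, 1.0, 0.013, 0.001]
contact_force: [-0.4, 5.1, 7.9]
gripper_width: 0.267
```

```bash
python3 - <<'E'
from h import *
o=say();pressrel(o,.14);p=imaging.read_camera("wrist");save(p,"w17.png");
s=imaging.read_camera("scene");im=cv2.cvtColor(s["image"],cv2.COLOR_RGB2BGR);cv2.imwrite("pics/s17.png",cv2.resize(im[100:220,90:240],None,fx=5,fy=4.9,interpolation=cv2.INTER_CUBIC))
E
```

```text
t 29.23 pos [ 0.5049 -0.103   0.0473] yaw 1.51 zax [ 0.0018  0.0019 -1.    ] F [-0.37  5.06  7.95] w 0.267
shuttle origin press x -0.1008 lat 0.0004
```

View pics/s17.png

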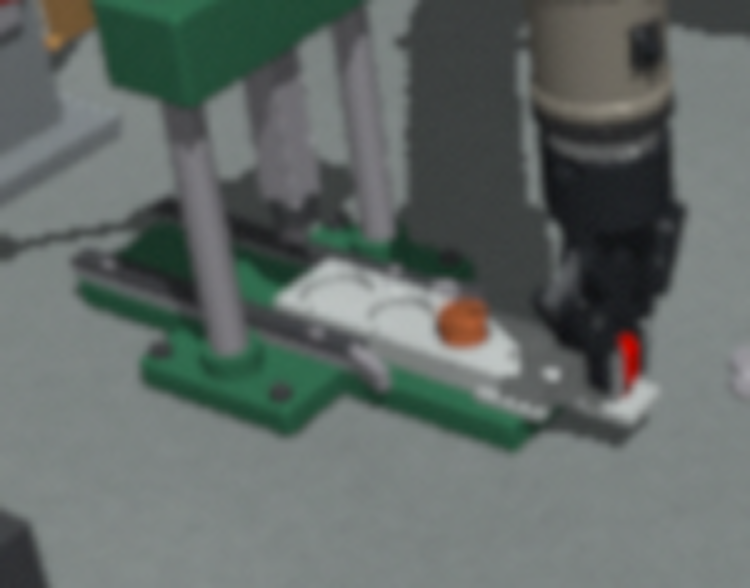

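View pics/w17.png

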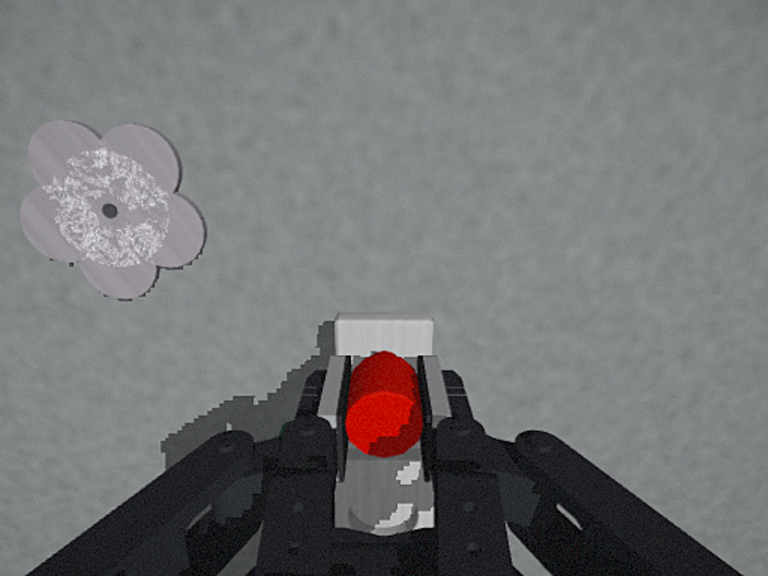

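Request:
apply_moves --moves "1 0 0.05 -0.006 0 0 0;1 0 0.05 0 0 0 0;1 0 0.05 0 0 0 0;1 0 0.05 0 0 0 0;1 0 0.05 0 0 0 0;1 0 0.05 0 0 0 0;1 0 0.05 0 0 0 0;1 0 0.05 0 0 0 0;1 0 0 0 0 0 0;1 0 0 0 0 0 0"

```text
t: 30.17
eef_pos: [0.5053, -0.1529, 0.0473]
tool_rot: [0.0, 1.0, 0.013, 0.0]
contact_force: [0.5, 2.8, 1.7]
gripper_width: 0.264
```

Request:
apply_moves --moves "1 0 0.05 0 0 0 0;1 0 0.05 0 0 0 0;1 0 0.05 0 0 0 0;1 0 0.05 0 0 0 0;1 0 0.05 0 0 0 0;1 0 0.05 0 0 0 0;1 0 0.05 0 0 0 0;1 0 0 0 0 0 0;1 0 0 0 0 0 0"

```text
t: 30.92
eef_pos: [0.5063, -0.1947, 0.0473]
tool_rot: [0.0, 1.0, 0.013, 0.0]
contact_force: [0.6, 2.1, 0.9]
gripper_width: 0.267
```

```bash
python3 - <<'E'
from h import *
o=say();pressrel(o,.14);
V=None
for n,b in(("scene",(100,90,220,210)),("side",(290,80,410,200))):
    s=imaging.read_camera(n);im=cv2.cvtColor(s["image"],cv2.COLOR_RGB2BGR);cv2.imwrite(f"pics/{n}18.png",cv2.resize(im[b[1]:b[3],b[0]:b[2]],None,fx=5,fy=5,interpolation=cv2.INTER_CUBIC))
    V=view_of(s,o)
    for k in("punch_tip","cup_p","shuttle_knob"):
        for r in nets.spot_point(s,k)[:4]: print(n,k,round(r["score"],2),np.round(r["location"],1),at_z(s,V,r["location"],{"p":.075,"c":.037,"s":.063}[k[0]]).round(4))
E
```

```text
t 30.92 pos [ 0.5063 -0.1947  0.0473] yaw 1.45 zax [ 0.e+00 -2.e-04 -1.e+00] F [0.6  2.06 0.95] w 0.267
shuttle origin press x -0.0091 lat -0.0004
scene punch_tip 0.9 [151.4 145.6] [ 0.4888 -0.3486  0.075 ]
scene cup_p 0.69 [328.6 301.2] [0.7505 0.3688 0.037 ]
scene cup_p 0.66 [339.8 268.4] [0.6471 0.3564 0.037 ]
scene cup_p 0.61 [298.2 284.4] [0.741  0.2906 0.037 ]
scene cup_p 0.54 [306.3 254.3] [0.6448 0.2682 0.037 ]
scene shuttle_knob 0.94 [189.1 166.8] [ 0.5117 -0.1834  0.063 ]
scene shuttle_knob 0.47 [339.2 269.6] [0.6751 0.3618 0.063 ]
side punch_tip 0.77 [353.1 130.9] [ 0.5012 -0.341   0.075 ]
side cup_p 0.85 [139.3 267.9] [0.5924 0.3724 0.037 ]
side cup_p 0.85 [104.6 309.9] [0.56   0.4816 0.037 ]
side cup_p 0.78 [221.6 262.5] [0.471  0.2475 0.037 ]
side cup_p 0.68 [140.7 230.5] [0.678  0.3009 0.037 ]
side shuttle_knob 0.75 [321.3 157.2] [ 0.5065 -0.1849  0.063 ]
side shuttle_knob 0.67 [158.8 255. ] [0.569  0.3345 0.063 ]
side shuttle_knob 0.19 [362.3 130.3] [ 0.4905 -0.3799  0.063 ]
```

View pics/scene18.png

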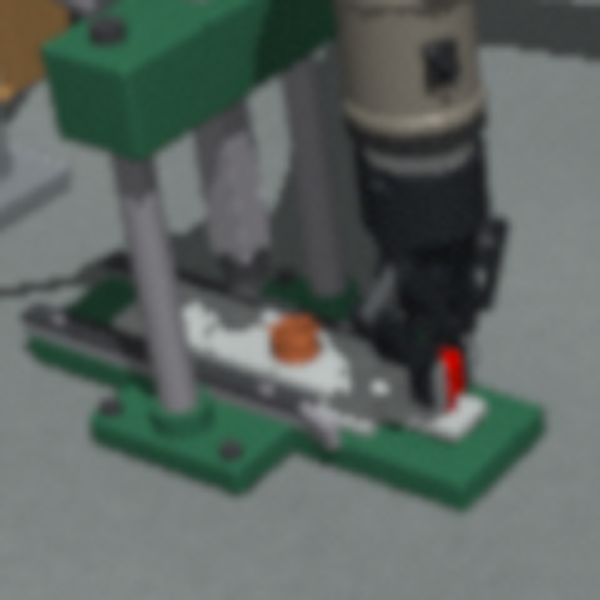

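View pics/side18.png

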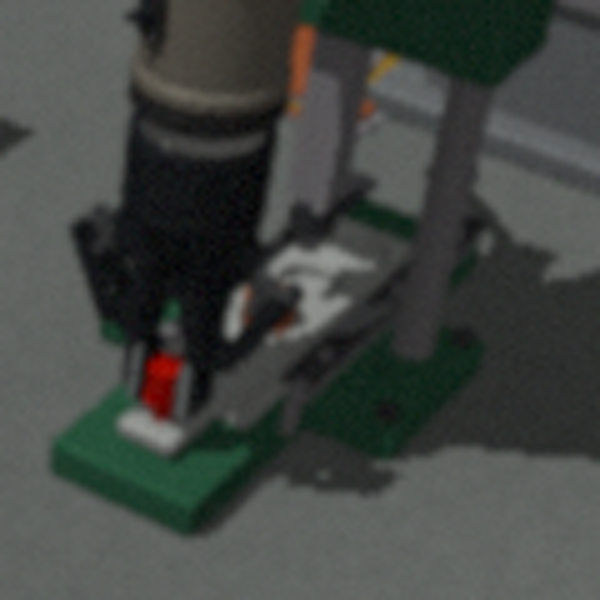

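Request:
apply_moves --moves "1 0 0.05 0 0 0 0;1 0 0.05 0 0 0 0;1 0 0.05 0 0 0 0;1 0 0.05 0 0 0 0;1 0 0.04 0 0 0 0;1 0 0.02 0 0 0 0;1 0 0 0 0 0 0;1 0 0 0 0 0 0"

```text
t: 31.98
eef_pos: [0.5071, -0.2252, 0.0474]
tool_rot: [-0.0, 1.0, 0.013, -0.0]
contact_force: [0.7, 3.6, 3.1]
gripper_width: 0.261
```

```bash
python3 - <<'E'
from h import *
o=say();pressrel(o,.14);
for n,b in(("scene",(110,90,210,190)),("side",(300,80,400,180))):
    s=imaging.read_camera(n);im=cv2.cvtColor(s["image"],cv2.COLOR_RGB2BGR);c=cv2.resize(im[b[1]:b[3],b[0]:b[2]],None,fx=6,fy=6,interpolation=cv2.INTER_CUBIC)
    V=view_of(s,o)
    for X,col in(((.5104,-.3437,.075),(255,255,0)),((.5104,-.3437,.057),(0,255,0))):
        u=(proj(s,V,X)[0]-[b[0],b[1]]+.5)*6;print(n,X,u.round(1));cv2.circle(c,tuple(int(t) for t in u),3,col,-1)
    cv2.imwrite(f"pics/{n}19.png",c)
E
```

```text
t 31.98 pos [ 0.5071 -0.2252  0.0474] yaw 1.48 zax [-1.e-04  8.e-04 -1.e+00] F [0.67 3.58 3.07] w 0.261
shuttle origin press x 0.0214 lat -0.0004
scene (0.5104, -0.3437, 0.075) [232.  357.7]
scene (0.5104, -0.3437, 0.057) [236.7 386.2]
side (0.5104, -0.3437, 0.075) [308.1 299.4]
side (0.5104, -0.3437, 0.057) [302.4 330.5]
```

View pics/scene19.png

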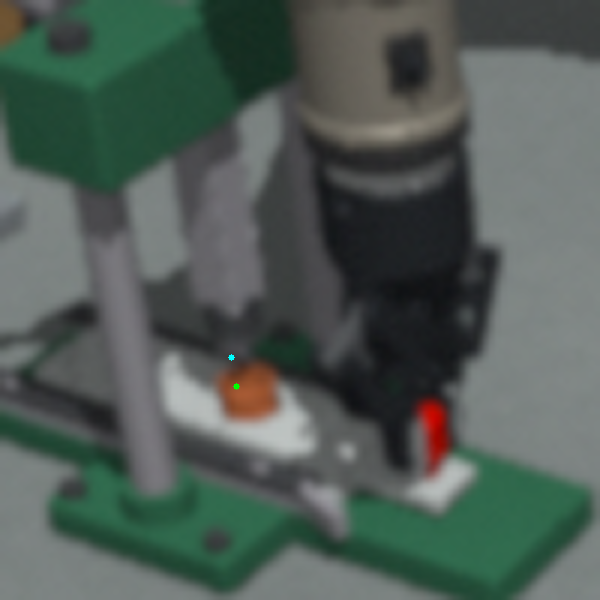

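View pics/side19.png

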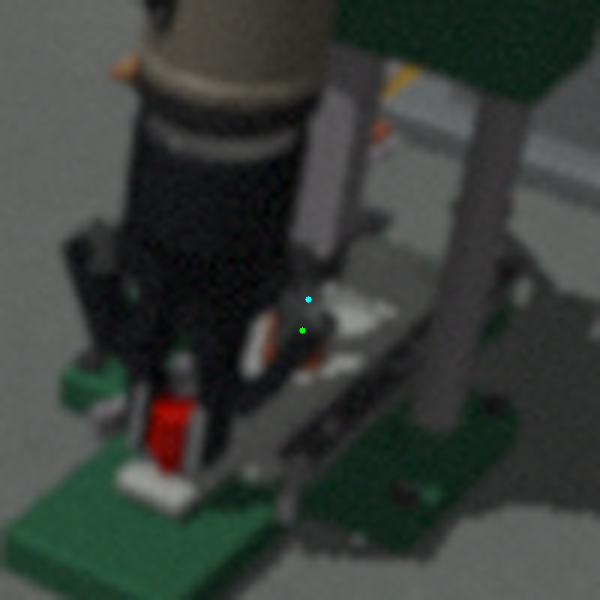

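Request:
apply_moves --moves "1 0 0.015 0 0 0 0;1 0 0.012 0 0 0 0;1 0 0 0 0 0 0;1 0 0 0 0 0 0;1 0 0 0 0 0 0;-0.2 0 0 0 0 0 0;-0.2 0 0 0 0 0 0;-0.2 0 0 0 0 0 0;-0.2 0 0 0 0 0 0;-0.2 0 0 0 0 0 0"

```text
t: 32.92
eef_pos: [0.507, -0.2296, 0.0473]
tool_rot: [0.0, 1.0, 0.012, -0.0]
contact_force: [-0.7, 0.8, 0.2]
gripper_width: 0.602
```

Request:
apply_moves --moves "-0.2 0 0 -0.15 0 0 0;-0.2 0 0 -0.25 0 0 0;-0.2 0 -0.1 -0.3 0 0 0;-0.2 0 -0.3 -0.1 0 0 0;-0.2 0 -0.34 0 0 0 0;-0.2 0 -0.34 0 0 0 0;-1 0 -0.12 0 0 0 0;-1 0 0 0 0 0 0;-1 0 0 0 0 0 0;-1 0 0 0 0 0 0"

```text
t: 33.75
eef_pos: [0.5035, -0.0865, 0.1433]
tool_rot: [0.0, 1.0, 0.012, -0.0]
contact_force: [0.5, 0.2, 0.5]
gripper_width: 1.001
```

```bash
python3 - <<'E'
from h import *
o=say();
d=np.array([np.cos(np.radians(-88.6)),np.sin(np.radians(-88.6))]);O=np.array([.5104,-.3437])
p=imaging.read_camera("wrist");V=view_of(p,o);save(p,"w20.png");shut_overlay(p,V,O+d*.0245,-88.6,.025,"w20o.png")
for n,b in(("scene",(110,90,210,190)),("side",(290,80,390,180))):
    s=imaging.read_camera(n);im=cv2.cvtColor(s["image"],cv2.COLOR_RGB2BGR);c=cv2.resize(im[b[1]:b[3],b[0]:b[2]],None,fx=6,fy=6,interpolation=cv2.INTER_CUBIC)
    cv2.imwrite(f"pics/{n}20.png",c)
E
```

```text
t 33.75 pos [ 0.5035 -0.0865  0.1433] yaw 1.37 zax [-3.e-04 -9.e-04 -1.e+00] F [0.52 0.16 0.5 ] w 1.001
```

View pics/w20o.png

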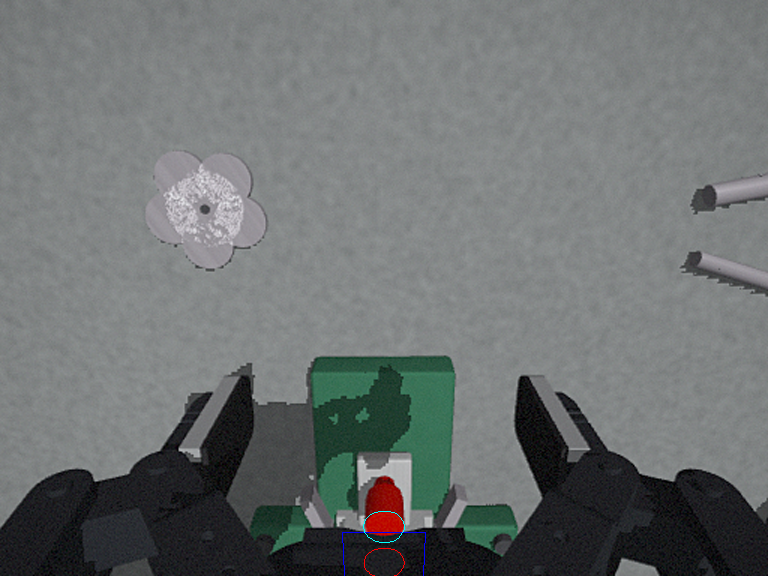

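View pics/scene20.png

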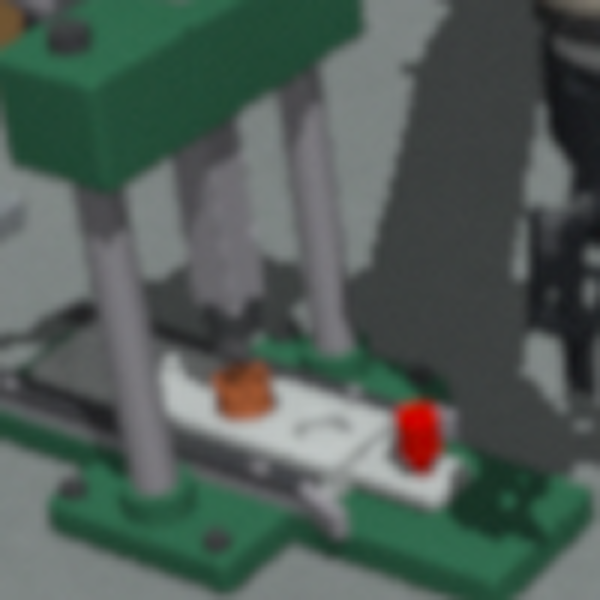

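View pics/side20.png

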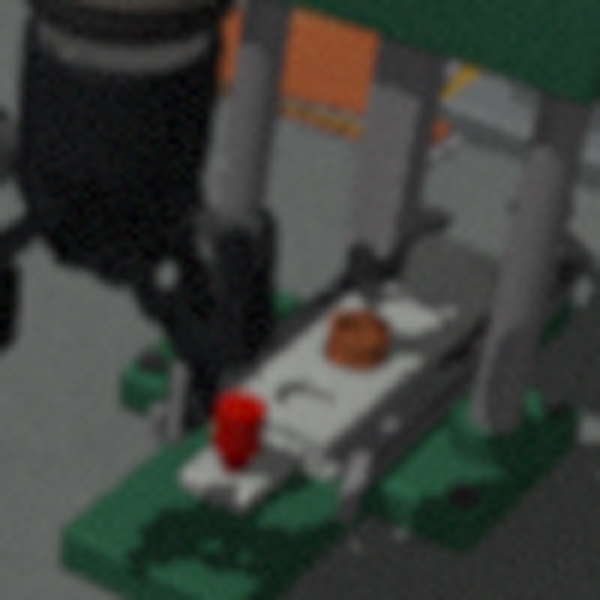

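```bash
python3 - <<'E'
from h import *
o=say();R_={}
for n,b in(("scene",(135,120,165,165)),("side",(335,100,370,150))):
    s=imaging.read_camera(n);im=cv2.cvtColor(s["image"],cv2.COLOR_RGB2BGR);R_[n]=s
    h=cv2.cvtColor(im,cv2.COLOR_BGR2HSV);m=((h[...,0]<14)&(h[...,1]>100)&(h[...,2]>50)).astype(np.uint8);mm=np.zeros_like(m);mm[b[1]:b[3],b[0]:b[2]]=m[b[1]:b[3],b[0]:b[2]]
    k,l,st,c=cv2.connectedComponentsWithStats(mm);i=1+np.argmax(st[1:,4]);print(n,st[i],c[i].round(2))
    V=view_of(s,o)
    # model of the cup silhouette, z .037-.061, find x,y best centre of bbox
    from scipy.optimize import least_squares
    a=np.linspace(0,2*np.pi,80)
    bb=np.array([st[i][0]-.5,st[i][1]-.5,st[i][0]+st[i][2]-.5,st[i][1]+st[i][3]-.5])
    R_[n+"bb"]=bb
    z=cv2.resize(cv2.convertScaleAbs(im[b[1]-25:b[3],b[0]-10:b[2]+10],alpha=1.8),None,fx=10,fy=8 if 0 else 10,interpolation=cv2.INTER_CUBIC);cv2.imwrite(f"pics/{n}21.png",z[:600]);
a=np.linspace(0,2*np.pi,80)
def f(v):
    r=[]
    for n in("scene","side"):
        q=np.vstack([proj(R_[n],view_of(R_[n],o),np.c_[v[0]+.0155*np.cos(a),v[1]+.0155*np.sin(a),0*a+z]) for z in(.045,.061)])
        bb=R_[n+"bb"];r+=[(q[:,0].min()+q[:,0].max())/2-(bb[0]+bb[2])/2]
    return r
r=least_squares(f,[.51,-.344]);print("cup",r.x,r.fun)
for n in("scene","side"): print(n,"cup ctr pred",proj(R_[n],view_of(R_[n],o),np.r_[r.x,.057]).round(1),"punch tip if coaxial",proj(R_[n],view_of(R_[n],o),np.r_[r.x,.075]).round(2),"z.12",proj(R_[n],view_of(R_[n],o),np.r_[r.x,.12]).round(2))
E
```

```text
t 33.9 pos [ 0.5035 -0.0867  0.1431] yaw 1.29 zax [-4.e-04 -3.e-04 -1.e+00] F [-0.19 -0.51  0.07] w 1.0
scene [146 150   9  10  70] [150.24 154.57]
side [345 132  10   9  77] [349.14 136.14]
cup [ 0.50940724 -0.34082306] [0. 0.]
scene cup ctr pred [[149.9 154. ]] punch tip if coaxial [[149.07 149.22]] z.12 [[147.05 136.99]]
side cup ctr pred [[349.7 135.1]] punch tip if coaxial [[350.64 129.92]] z.12 [[353.11 116.53]]
```

View pics/scene21.png

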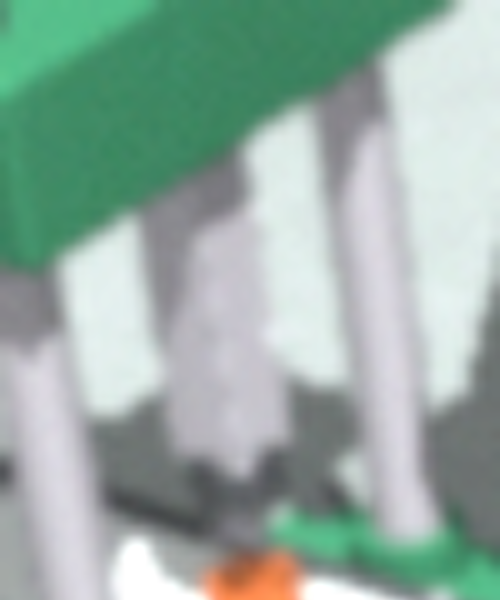

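View pics/side21.png

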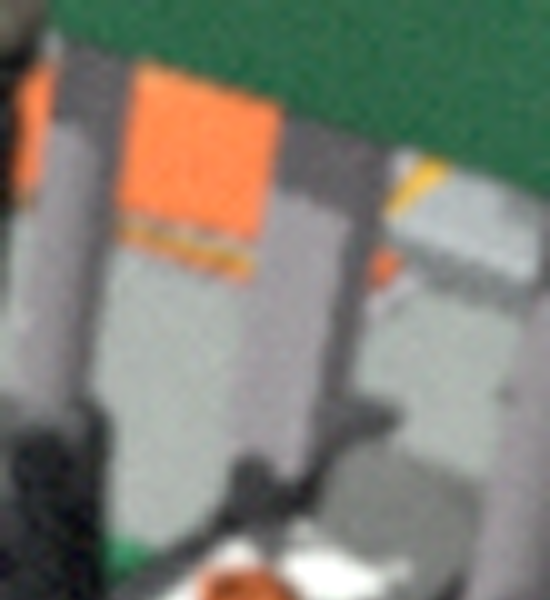

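```bash
python3 - <<'E'
from h import *
print(bot.hand_in());say()
E
```

```text
the job is handed in; nothing more can be done
None
the job is handed in; nothing more can be done
```

The job is done and handed in at about 34 s. The cup from the pad ended in the 34 mm nest, and the shuttle is in the guide with the cup under the punch.

- **Cup:** It measured 31 mm across in the image. I set it on nest 1, where it met resistance on the mouth. It then went into nest 2 with no resistance, down to about the nest bottom, and I released it there and drew the gripper up.
- **Shuttle:** I lifted it by the waist, level to about 0.01 rad. I fed its nose about 20 mm under the lips and let go; the overlay afterwards matched the estimated pose. I then gripped the red knob, slid it in with small drag forces, released it and backed away.

**Last checks:**
- **Cup centring:** The cup sits coaxial with the punch to within about 2 mm, against the 7 mm limit. The scene camera agreed almost exactly with that. The side camera differed by about 1.5–2 mm at the punch holder but agreed higher on the ram.
- **Network reading:** The network's single-view `punch_tip` readings disagreed by up to about 2 cm from the fixed cameras, so I relied on the bed fit and the ram and punch outline instead.
- **Not re-checked:** I did not re-measure the other cups and tools at the end. No contact near them was felt or seen.

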